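Sort the microscope objectives into their storage tray

TASK

Put the four microscope objectives away: stand each one upright in its own cell of the grey tray, in order of length, the shortest in the cell next to the finger tab and the longest at the far end. Set them down gently, without dropping them or knocking any over. The two wide-headed eyepieces do not belong in the tray: leave them, the bottle, the slide box and the dish where they are.

Things in the scene. Friction and masses are not known exactly. Their poses are not given: they have to be found in the camera images.
- objective_36: The shortest of four microscope objectives, upright, lens up: 36 mm tall in all; silver thread 25 mm across for the lowest 4 mm, then a black cylindrical barrel 28 mm across up to 30 mm above its foot, then a silver nose tapering to 23 mm across at the top with a glass lens 18 mm across. About 72 g (varies). Origin: centre of its underside; z up along its axis.
- objective_46: The second shortest of four microscope objectives, upright, lens up: 46 mm tall in all; silver thread 25 mm across for the lowest 4 mm, then a black cylindrical barrel 28 mm across up to 38 mm above its foot, then a silver nose tapering to 18 mm across at the top with a glass lens 12 mm across. About 81 g (varies). Origin: centre of its underside; z up along its axis.
- objective_56: The second longest of four microscope objectives, upright, lens up: 56 mm tall in all; silver thread 25 mm across for the lowest 4 mm, then a black cylindrical barrel 28 mm across up to 45 mm above its foot, then a silver nose tapering to 14 mm across at the top with a glass lens 8 mm across. About 90 g (varies). Origin: centre of its underside; z up along its axis.
- objective_66: The longest of four microscope objectives, upright, lens up: 66 mm tall in all; silver thread 25 mm across for the lowest 4 mm, then a black cylindrical barrel 28 mm across up to 52 mm above its foot, then a silver nose tapering to 10 mm across at the top with a glass lens 4 mm across. About 99 g (varies). Origin: centre of its underside; z up along its axis.
- eyepiece_a: An eyepiece, a look-alike that does not belong in the tray: silver tube 25 mm across for the lower 18 mm, then a wide black flat-topped head 34 mm across up to 40 mm, with a glass lens 27 mm across filling most of the top; no taper. Origin: centre of its underside; z up.
- eyepiece_b: An eyepiece, a look-alike that does not belong in the tray: silver tube 25 mm across for the lower 18 mm, then a wide black flat-topped head 34 mm across up to 40 mm, with a glass lens 27 mm across filling most of the top; no taper. Origin: centre of its underside; z up.
- tray: Loose low grey tray, 0.8 kg, 199 x 52 mm, turned any way, with four square cells in a row along its x: each 46 mm inside, walls 3 mm thick, wall tops 12 mm and cell floors 4 mm above the bench. A flat rounded finger tab sticks out 22 mm at the +x end. Origin: centre of the underside of the 199 x 52 part; z up. Cell centres: y = 0, x = +73.5 mm (by the tab), +24.5, -24.5, -73.5 (far end).
- oil_bottle: Bystander: small amber bottle with a black cap, 32 mm across, 65 mm tall. Origin: centre of its underside.
- slide_box: Bystander: closed blue box for slides, 87 x 102 mm, 32 mm tall. Origin: centre of its underside.
- petri_dish: Bystander: pale translucent closed flat dish, 90 mm across, 16 mm tall. Origin: centre of its underside.
Not all that is in view belongs to the job. Of the things shaped like the tray, the grey one is meant.

How it is judged:
At the end, for the whole second after the job is handed in: Objectives stand upright (0.15 rad) on the floors of their own cells (foot within 12 mm of the centre each way, at most 3 mm above the floor), shortest to longest from the tab; tray flat; all released, at rest; eyepieces, bottle, box, dish upright within 20 mm of their start (x of objective_36 in the frame of tray between 0.0615 and 0.0855 m and y of objective_36 in the frame of tray between -0.012 and 0.012 m and z of each of objective_36, objective_46, objective_56, objective_66 in the frame of tray below 0.007 m and angle between each of objective_36, objective_46, objective_56, objective_66, eyepiece_a, eyepiece_b, oil_bottle, slide_box, petri_dish's own z axis and vertical below 0.15 rad and linear speed of each of objective_36, objective_46, objective_56, objective_66, tray below 0.02 m/s and contact force between each of objective_36, objective_46, objective_56, objective_66 and the fingers below 0.05 N and x of objective_46 in the frame of tray between 0.0125 and 0.0365 m and y of objective_46 in the frame of tray between -0.012 and 0.012 m and x of objective_56 in the frame of tray between -0.0365 and -0.0125 m and y of objective_56 in the frame of tray between -0.012 and 0.012 m and x of objective_66 in the frame of tray between -0.0855 and -0.0615 m and y of objective_66 in the frame of tray between -0.012 and 0.012 m and angle between tray's own z axis and vertical below 0.05 rad and height (world z) of tray below 0.005 m and distance of each of eyepiece_a, eyepiece_b, oil_bottle, slide_box, petri_dish from where it was at the start of the episode below 0.02 m); the robot touches nothing.
It fails at once if an eyepiece is moved more than 20 mm or knocked over (distance of any of eyepiece_a, eyepiece_b from where it was at the start of the episode above 0.02 m or angle between any of eyepiece_a, eyepiece_b's own z axis and vertical above 0.5 rad).
It fails at once if the bottle, slide box or dish is moved more than 20 mm (distance of any of oil_bottle, slide_box, petri_dish from where it was at the start of the episode above 0.02 m).
It fails at once if an objective is knocked over (leans more than 1 rad) (angle between any of objective_36, objective_46, objective_56, objective_66's own z axis and vertical above 1 rad).
It fails at once if an objective is dropped (falls out of the fingers faster than 0.7 m/s, about 25 mm of fall) ((linear speed of objective_36 above 0.7 m/s and contact force between objective_36 and the fingers below 0.01 N) or (linear speed of objective_46 above 0.7 m/s and contact force between objective_46 and the fingers below 0.01 N) or (linear speed of objective_56 above 0.7 m/s and contact force between objective_56 and the fingers below 0.01 N) or (linear speed of objective_66 above 0.7 m/s and contact force between objective_66 and the fingers below 0.01 N)).
It also fails if it takes over 88 s, if anything falls off the work surface, if the arm or the gripper's body presses on something with over 40 N, if the wrist force passes 120 N, or if a joint passes its speed limit or range.

ROBOT

A 7-joint arm with a two-finger parallel gripper is mounted at the origin on the work surface. World frame = base frame: x ahead of the robot, y to its left, z up, the work surface at z = 0. Lengths are in m, angles in rad, forces in N, time in s.
With the tool pointing down it reaches from about 0.425 to 0.875 m from the base axis. Payload 4.7 kg.
Tool frame: the origin (TCP) lies at the very end of the fingers, on their centre line; the grasp point (between the pads) lies 19 mm behind it (grip_point_offset is the distance from the TCP to the grasp point, in m); x points along the fingers, z is the direction in which the jaws open and shut, and the axes are right-handed (so a half turn about x gives the same grasp; the last joint's range is limited). The gripper opens to 87 mm and grips with 3 to 60 N. Pads are 19 mm wide; open, the fingers measure 117 mm over their backs; the gripper's body (75 mm by 190 mm) begins 51 mm behind the grasp point.
Start: joints at [1.203, 0.321, -0.07, 1.45, 0.023, 1.371, -0.057], TCP at [0.242, -0.603, 0.223] pointing down, gripper open.
Joint ranges: [-2.86, 2.86], [-0.3, 2.09], [-1.38, 1.24], [0.06, 2.45], [-1.56, 4.7], [0.09, 2.05], [-2.69, 2.69]. Speed limits (rad/s): [2.57, 2.57, 3.14, 3.14, 3.14, 3.14, 3.14].

INTERFACE

Orientations are given as a rotation vector (axis times angle).
In Python, from bench import get_state, get_image, calibration, close_job, grip_point_offset gives the robot as it stands.
- The arm moves only by the tool play_rows, never from a script. Its argument "targets" is a list of rows, each an object with "claw": the closure, from 0 (fully open) to 1 (shut); "linear": the shift along the tool's x, y, z as a fraction of full scale, a list of three; "rotation": the turn, a rotation vector about the tool's x, y, z as a fraction of full scale, a list of three. In form: [{"claw": claw, "linear": [x, y, z], "rotation": [wx, wy, wz]}, ...]. A call has 1 to 10 rows; each row shifts and turns the pose as measured when the row begins, along the tool's axes as they then stand; what a row does not reach is not made up. Full scale, the value 1, is 2.5 cm for a shift and 90 degrees for a turn. A row lasts 1/12 s, in which the tool goes at most 41.7 mm and 7.16 degrees, less where a joint would pass 70% of its speed; a pose out of reach is approached as far as the arm can. A call with a number of a shift or a turn outside -1 to 1 is refused whole. A call with a gripper value outside its range is refused whole. The fingers move at their own pace and stop on an object; "newtons" is the grip in N (left out, the last holds). Time passes only in rows, so rows that do not move let the fingers close. It gives the time, the measured TCP pose, the force and the opening at its end, in the units of the state.
- get_state(): the state, without advancing time (a new reading comes with each control period).
- get_image(name): name is "side" or "top" or "wrist"; returns the picture (480x640x3 uint8, blue, green, red); there is no depth.
- calibration(name): a dict with "fx", "fy", "cx", "cy" (pixels), "rvec" (rotation vector, rad) and "tvec" (3), from world to camera coordinates, as OpenCV has them; the wrist camera has in their place "hand_eye" (4x4, takes a point from camera to tool coordinates, whose origin is the TCP and whose axes are the tool frame's). Camera axes: x right, y down, z forward; pixel columns grow to the right and rows downward; lengths in m; the calibration is good to about 2 mm. A picture is of the moment at which its call begins: read the wrist's pose just before it. calibration takes no time and is no camera call.
- close_job(): hands the job in, once; it reports no verdict.
The state is a dict: "time": time; "joint_positions": joint angles; "qd": joint speeds; "joint_torque": joint torques, N m; "position": TCP position; "tool_rot": TCP orientation; "ft_force": force on the tool from outside, world axes, zero at the start; "torque": the same for the moment, N m; "grip_width": opening from 0.0 (shut) to 1.0 (fully open).
Only numpy, scipy, OpenCV 4.12 (cv2) and the standard library are available. Lean on these libraries where they do the work, as an engineer would, in place of code of your own. Each camera call takes 0.05 s, during which the arm holds its last target. There are 200 camera calls.

## Working session

There is one attempt and no reset: what is moved stays moved. The work goes in short steps, Python scripts to look and compute and a tool call to move; the robot and the scene stay as the last step left them, time stands still between calls to the robot, and variables do not carry over. Pictures are saved under pics/ and viewed, about 12 in all and at most 16, crops included, and the job is handed in when it is done.

Besides the shell and the picture viewer there is one more tool, called after ">>>" as name(argument=value, ...) on one line, values as JSON. play_rows: Moves the arm, as the interface text tells. Shift numbers are shares of 2.5 cm and turn numbers shares of 90 degrees, none past 1 either way. Its arguments: {"type":"object","properties":{"targets":{"type":"array"},"newtons":{"type":"number"}},"required":["targets"]}

```bash
mkdir -p pics; ls; python3 - <<'E'
from bench import *
import cv2
s=get_state();print(s)
for n in("top","side","wrist"):
    im=get_image(n);cv2.imwrite(f"pics/{n}0.png",im);print(n,calibration(n))
print(grip_point_offset)
E
```

```text
pics
{'time': 0.0, 'joint_positions': array([ 1.20314838,  0.32184337, -0.07007632,  1.45169463,  0.0226353 ,
        1.3708247 , -0.0569228 ]), 'qd': array([ 0.00035553, -0.00015736,  0.00046184, -0.00114341,  0.0009058 ,
       -0.00181839, -0.00059171]), 'joint_torque': array([ 1.45265824e-05, -4.91295648e+01, -4.04059617e-01, -3.12526917e+01,
       -6.40310207e-02,  4.35569545e-02,  1.50228575e-04]), 'position': array([ 0.24187518, -0.60270266,  0.22143841]), 'tool_rot': array([ 0.92460774,  1.36771796, -0.92296867]), 'ft_force': array([ 0.26527673, -0.08943425,  0.26925357]), 'torque': array([-5.33346086e-05, -1.97687485e-02, -2.96872716e-02]), 'grip_width': 1.0031018793552449}
top {'fx': 452.78503475223584, 'fy': 452.78503475223584, 'cx': 324.2783678906266, 'cy': 234.2085529697701, 'rvec': array([ 2.18249838, -2.20886994,  0.10768278]), 'tvec': array([-0.02946942,  0.52999957,  1.11833358])}
side {'fx': 567.597301510648, 'fy': 567.597301510648, 'cx': 305.35948052252905, 'cy': 245.51794695965287, 'rvec': array([ 0.7451031 , -2.68990753,  1.00101274]), 'tvec': array([0.42451419, 0.24616216, 1.00445605])}
wrist {'fx': 346.67269768669166, 'fy': 346.67269768669166, 'cx': 321.53371976315395, 'cy': 242.7785115107259, 'hand_eye': array([[-2.47496683e-05, -2.39409196e-01,  9.70918759e-01,
        -1.61327800e-01],
       [-1.45048819e-04, -9.70918748e-01, -2.39409197e-01,
         6.51856041e-02],
       [ 9.99999989e-01, -1.46755917e-04, -1.06961041e-05,
         2.21952736e-04],
       [ 0.00000000e+00,  0.00000000e+00,  0.00000000e+00,
         1.00000000e+00]])}
0.0187
```

View pics/top0.png

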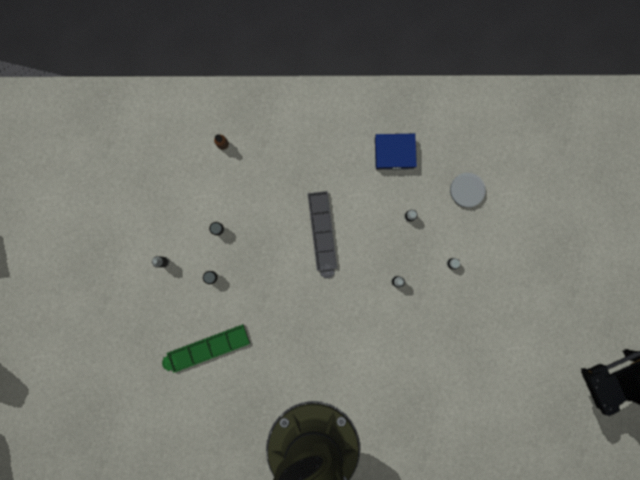

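View pics/side0.png

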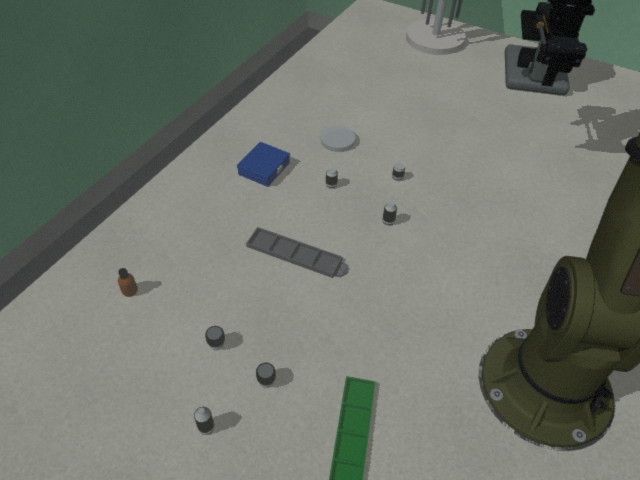

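```bash
python3 - <<'E'
import cv2,numpy as np
t=cv2.imread("pics/top0.png");s=cv2.imread("pics/side0.png")
P=[(411,216),(454,264),(398,282),(160,262),(216,229),(210,278)]
S=[(332,178),(399,172),(390,213),(204,419),(215,337),(266,374)]
f=lambda im,p,r:cv2.resize(im[p[1]-r:p[1]+r,p[0]-r:p[0]+r],(256,256),interpolation=cv2.INTER_CUBIC)
rows=[]
a=[f(t,p,16) for p in P];b=[f(s,p,16) for p in S]
out=np.vstack([np.hstack(a),np.hstack(b)])
out=cv2.resize(np.vstack([np.hstack([a[i] for i in(0,1,2)]),np.hstack([b[i] for i in(0,1,2)])]),(768,512))
out2=np.vstack([np.hstack([a[i] for i in(3,4,5)]),np.hstack([b[i] for i in(3,4,5)])])
o=np.hstack([out,out2]);cv2.imwrite("pics/crop1.png",cv2.resize(o,(798,266)) if 0 else np.vstack([cv2.resize(out,(576,290)),cv2.resize(out2,(576,290))]))
E
```

```text
(no output)
```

View pics/crop1.png

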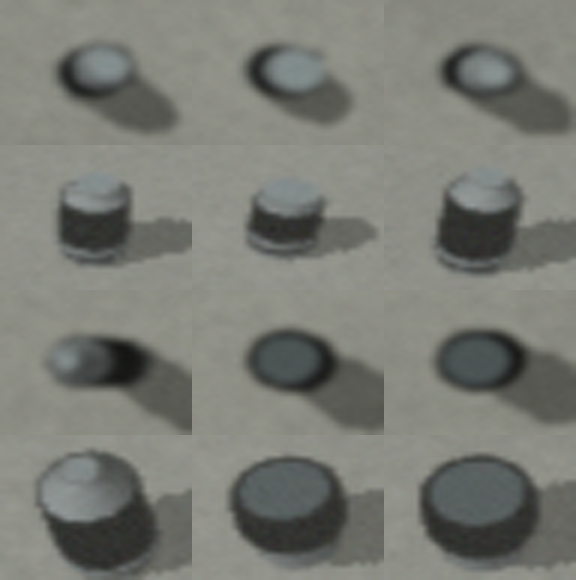

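View pics/wrist0.png

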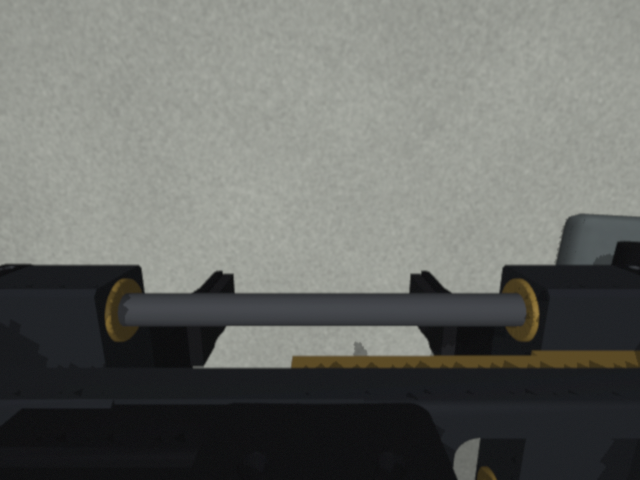

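```bash
cat >h.py <<'E'
import cv2,numpy as np
from scipy.spatial.transform import Rotation as R
from bench import *
def cam(n,st=None):
    c=calibration(n);K=np.array([[c["fx"],0,c["cx"]],[0,c["fy"],c["cy"]],[0,0,1]])
    if n!="wrist":
        r=cv2.Rodrigues(np.array(c["rvec"]))[0];return K,r,np.array(c["tvec"]).ravel()
    H=np.array(c["hand_eye"]);T=np.eye(4);T[:3,:3]=R.from_rotvec(st["tool_rot"]).as_matrix();T[:3,3]=st["position"]
    W=np.linalg.inv(T@H);return K,W[:3,:3],W[:3,3]
def plane(C,p,z):
    K,r,t=C;o=-r.T@t;d=r.T@np.linalg.inv(K)@[p[0],p[1],1.];return o+d*(z-o[2])/d[2]
def tri(A,p,B,q):
    X=cv2.triangulatePoints(A[0]@np.c_[A[1],A[2]],B[0]@np.c_[B[1],B[2]],np.array(p,float),np.array(q,float)).ravel();return X[:3]/X[3]
def proj(C,X):
    x=C[0]@(C[1]@np.asarray(X,float)+C[2]);return x[:2]/x[2]
E
python3 - <<'E'
from h import *
T=cam("top");S=cam("side")
for n,p,q in[("46",(412.2,214.6),(332.2,170.4)),("36",(455.2,263.5),(399.3,166)),("56",(399.3,281),(391.7,204.3)),("66",(155.7,261),(201.7,410.3))]:
    print(n,tri(T,p,S,q).round(4), proj(S,tri(T,p,S,q))-q)
t=cv2.imread("pics/top0.png").astype(int)
for n,C,box in[("top",T,(290,175,350,295)),("side",S,(235,220,355,290))]:
    im=cv2.imread(f"pics/{n}0.png");x0,y0,x1,y1=box
    g=im[y0:y1,x0:x1].max(2);m=(g<112).astype(np.uint8);
    cs,_=cv2.findContours(m,0,2);c=max(cs,key=cv2.contourArea)+[x0,y0]
    print(n,cv2.contourArea(c),cv2.minAreaRect(c))
    cv2.drawContours(im,[c.astype(np.int32)],-1,(0,0,255),1)
    cv2.imwrite(f"pics/tr_{n}.png",cv2.resize(im[y0:y1,x0:x1],None,fx=4,fy=4,interpolation=2))
a=cv2.imread("pics/tr_top.png");b=cv2.imread("pics/tr_side.png")
o=np.zeros((480,240+480,3),np.uint8);o[:,:240]=a;o[:b.shape[0],240:]=b;cv2.imwrite("pics/tr.png",o)
E
```

```text
46 [ 0.5742 -0.2542  0.043 ] [-0.01856695 -0.00121051]
36 [ 0.4523 -0.3607  0.0321] [0.13691102 0.00179578]
56 [ 0.4091 -0.2172  0.051 ] [-0.61553868 -0.01521027]
66 [0.4669 0.3691 0.0611] [0.01305263 0.00180875]
top 1824.5 ((323.7099609375, 234.78121948242188), (87.57017517089844, 23.4727783203125), 82.99872589111328)
side 2170.5 ((298.1253356933594, 252.985107421875), (104.85250854492188, 23.22110366821289), 19.798877716064453)
```

View pics/tr.png

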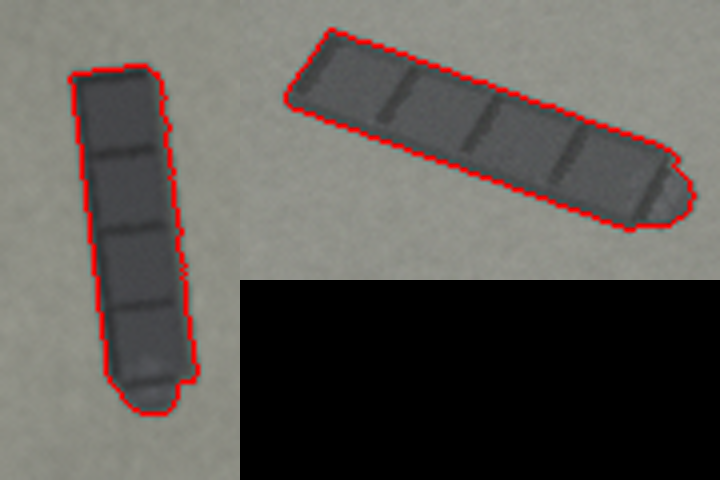

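```bash
python3 - <<'E'
from h import *
T=cam("top");s=get_state()
print(R.from_rotvec(s["tool_rot"]).as_matrix().round(3))
w=[(320.5,213.5),(323.75,232.25),(325.5,250.75),(327.5,270)]
Q=[plane(T,p,.008) for p in w];print(np.round(Q,4))
d=Q[3]-Q[0];print("tray +x yaw",np.degrees(np.arctan2(d[1],d[0])))
print("tab tip/centre",plane(T,(290+152/4,175+412/4),.004).round(4))
for n,p in[("eyeA",(216,229)),("eyeB",(210,278)),("bottle",(221,142)),("dish",(468,191)),("box",(396,152))]: print(n,plane(T,p,.035).round(3))
E
```

```text
[[-0.001  0.928  0.373]
 [ 0.001  0.373 -0.928]
 [-1.    -0.    -0.001]]
[[ 0.5835 -0.0272  0.008 ]
 [ 0.5355 -0.0349  0.008 ]
 [ 0.4884 -0.0387  0.008 ]
 [ 0.4397 -0.0431  0.008 ]]
tray +x yaw -173.68116665092754
tab tip/centre [ 0.4195 -0.0442  0.004 ]
eyeA [0.544 0.232 0.035]
eyeB [0.424 0.246 0.035]
bottle [0.763 0.22  0.035]
dish [ 0.634 -0.399  0.035]
box [ 0.734 -0.219  0.035]
```

>>> play_rows(targets=[{"claw": 0.3, "linear": [0, 0.4, -1], "rotation": [0.058, 0, 0]}, {"claw": 0.3, "linear": [0, 0.5, -1], "rotation": [0.058, 0, 0]}, {"claw": 0.3, "linear": [0, 0.6, -1], "rotation": [0.058, 0, 0]}, {"claw": 0.3, "linear": [0, 0.6, -1], "rotation": [0, 0, 0]}, {"claw": 0.3, "linear": [0, 0.6, -1], "rotation": [0, 0, 0]}, {"claw": 0.3, "linear": [0, 0.6, -1], "rotation": [0, 0, 0]}, {"claw": 0.3, "linear": [0, 0.6, -1], "rotation": [0, 0, 0]}, {"claw": 0.3, "linear": [0, 0.6, -1], "rotation": [0, 0, 0]}, {"claw": 0.3, "linear": [0, 0.6, -1], "rotation": [0, 0, 0]}, {"claw": 0.3, "linear": [0, 0.6, -1], "rotation": [0, 0, 0]}], newtons=15)

```text
time: 0.98
position: [0.3416, -0.3306, 0.2158]
tool_rot: [1.151, 1.255, -1.154]
ft_force: [0.7, -0.2, 0.8]
grip_width: 0.699
```

```bash
cat > shot.py <<'E'
import sys,pickle
from h import *
n=sys.argv[1];s=get_state();im=get_image("wrist");cv2.imwrite(f"pics/{n}.png",im);pickle.dump(s,open(f"pics/{n}.pkl","wb"))
m=R.from_rotvec(s["tool_rot"]).as_matrix();print(s["position"].round(4),"yaw y",np.degrees(np.arctan2(m[1,1],m[0,1])).round(2),"tilt",np.degrees(np.arccos(-m[2,0])).round(2))
E
python3 shot.py w1
```

```text
[ 0.3416 -0.3306  0.2158] yaw y 4.54 tilt 0.54
```

View pics/w1.png

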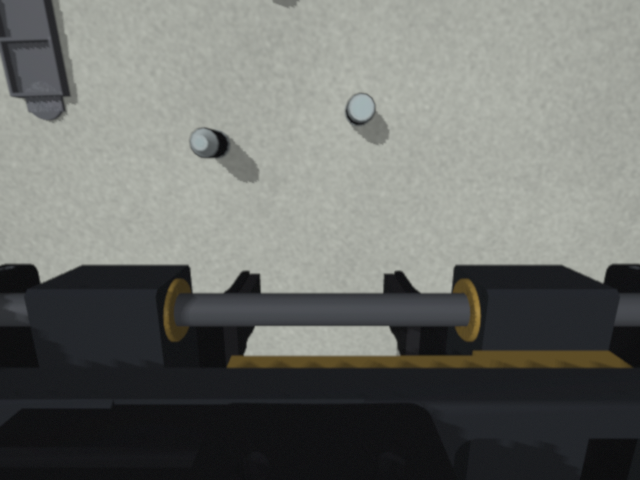

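>>> play_rows(targets=[{"claw": 0.3, "linear": [0, 0.8, -0.5], "rotation": [0, 0, 0]}, {"claw": 0.3, "linear": [0, 0.8, -0.5], "rotation": [0, 0, 0]}, {"claw": 0.3, "linear": [0, 0.8, -0.5], "rotation": [0, 0, 0]}, {"claw": 0.3, "linear": [0, 0, 0], "rotation": [0, 0, 0]}, {"claw": 0.3, "linear": [0, 0, 0], "rotation": [0, 0, 0]}])

```text
time: 1.45
position: [0.4045, -0.2761, 0.2155]
tool_rot: [1.142, 1.263, -1.141]
ft_force: [-0.5, -0.3, 0.0]
grip_width: 0.702
```

```bash
python3 shot.py w2
```

```text
[ 0.4045 -0.2761  0.2155] yaw y 5.37 tilt 0.62
```

View pics/w2.png

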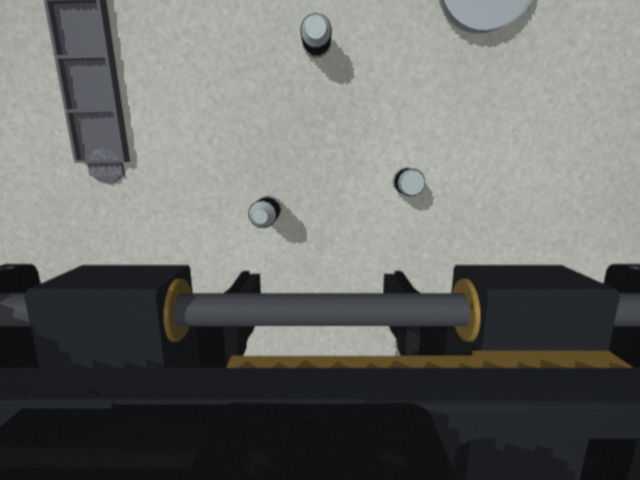

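```bash
cat > blob.py <<'E'
from h import *
import pickle
def load(n): return cv2.imread(f"pics/{n}.png"),cam("wrist",pickle.load(open(f"pics/{n}.pkl","rb")))
def blob(im,p,r=26):
    "bright bluish nose/lens blob near p: ellipse centre of hull"
    x0,y0=max(int(p[0])-r,0),max(int(p[1])-r,0);c=im[y0:y0+2*r,x0:x0+2*r].astype(int)
    m=((c[:,:,0]-c[:,:,2]>6)&(c.max(2)>75)).astype(np.uint8);m=cv2.morphologyEx(m,cv2.MORPH_OPEN,np.ones((3,3)))
    cs,_=cv2.findContours(m,0,1);k=[q for q in cs if len(q)>=5]
    k=min(k,key=lambda q:np.hypot(*(q.mean((0,1))+[x0,y0]-p)))
    e=cv2.fitEllipse(cv2.convexHull(k));return np.array(e[0])+[x0,y0],np.round(e[1],1)
E
python3 - <<'E'
from blob import *
a,A=load("w1");b,B=load("w2")
print(a[108,361],a[141,203],a[200,300],a[135,215])
for n,p,q,h in[("56",(203,141),(261,213),.056),("36",(361,108),(411,182),.036),("46",None,(316,27),.046)]:
    Q,e=blob(b,q);print(n,Q,e,"plane",plane(B,Q,h).round(4),end=" ")
    if p: P,e1=blob(a,p);print(P,e1,"tri",tri(A,P,B,Q).round(4))
E
```

```text
[178 177 162] [172 171 158] [163 171 168] [88 87 83]
56 [260.69180679 212.32549858] [21.7 25.2] plane [ 0.4133 -0.217   0.056 ] [202.21067047 139.62941933] [21.4 26. ] tri [ 0.4123 -0.216   0.0503]
36 [411.04910851 181.97024918] [24.9 25.5] plane [ 0.4531 -0.3572  0.036 ] [360.80644035 107.18892288] [25.9 27.1] tri [ 0.453  -0.3575  0.0345]
46 [313.8409729   27.50751495] [24.3 29.8] plane [ 0.5742 -0.2523  0.046 ]
```

```bash
cat > go.py <<'E'
import sys
from h import *
x,y,z,yaw=map(float,sys.argv[1:5]);s=get_state();M=R.from_rotvec(s["tool_rot"]);a=np.radians(yaw)
G=R.from_matrix(np.array([[0,np.cos(a),np.sin(a)],[0,np.sin(a),-np.cos(a)],[-1,0,0]]))
print("pos",s["position"].round(4),"grip",round(s["grip_width"]*87,1),"F",s["ft_force"].round(1))
print("linear total /25mm:",(M.inv().apply(np.array([x,y,z])-s["position"])/.025).round(3),"rot/90:",((M.inv()*G).as_rotvec()/(np.pi/2)).round(4))
E
python3 go.py .453 -.3573 .09 6.3
```

```text
pos [ 0.4047 -0.2757  0.2155] grip 60.9 F [-0.3 -0.3  0.1]
linear total /25mm: [4.981 1.646 3.477] rot/90: [-0.0103 -0.0058  0.0037]
```

>>> play_rows(targets=[{"claw": 0.3, "linear": [0.8, 0.4, 0.9], "rotation": [-0.01, -0.006, 0.004]}, {"claw": 0.3, "linear": [0.9, 0.45, 0.95], "rotation": [0, 0, 0]}, {"claw": 0.3, "linear": [1, 0.45, 0.9], "rotation": [0, 0, 0]}, {"claw": 0.3, "linear": [1, 0.4, 0.8], "rotation": [0, 0, 0]}, {"claw": 0.3, "linear": [0.8, 0, 0], "rotation": [0, 0, 0]}, {"claw": 0.3, "linear": [0.4, 0, 0], "rotation": [0, 0, 0]}, {"claw": 0.3, "linear": [0, 0, 0], "rotation": [0, 0, 0]}])

```text
time: 2.08
position: [0.4532, -0.3715, 0.0897]
tool_rot: [1.129, 1.249, -1.138]
ft_force: [-0.8, 0.5, -0.3]
grip_width: 0.699
```

```bash
python3 go.py .453 -.3573 .011 6.3; python3 shot.py w3; python3 -c "
from bench import *;import cv2;cv2.imwrite('pics/side3.png',get_image('side'))"
```

```text
pos [ 0.4532 -0.3715  0.0897] grip 60.9 F [-0.8  0.5 -0.3]
linear total /25mm: [ 3.142  0.05  -0.592] rot/90: [-0.0059  0.005  -0.0002]
[ 0.4532 -0.3715  0.0897] yaw y 5.77 tilt 0.45
```

View pics/w3.png

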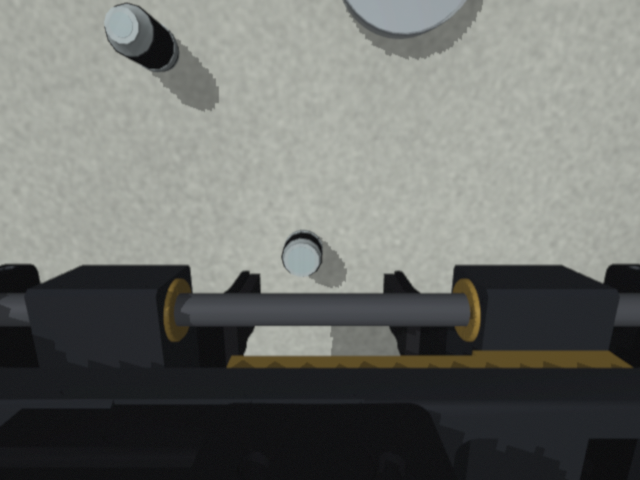

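```bash
python3 - <<'E'
from blob import *
b,B=load("w3")
Q,e=blob(b,(302,255));print(Q,e,plane(B,Q,.036).round(4))
E
python3 go.py .453 -.3573 .011 6.3
```

```text
[300.87244606 257.338871  ] [35.8 37.8] [ 0.4545 -0.3586  0.036 ]
pos [ 0.4543 -0.3716  0.0922] grip 61.0 F [-1.3  0.1 -0.1]
linear total /25mm: [ 3.242 -0.004 -0.606] rot/90: [-0.0054  0.0065 -0.0016]
```

>>> play_rows(targets=[{"claw": 0.3, "linear": [0, 0.02, -0.3], "rotation": [-0.005, 0.006, -0.002]}, {"claw": 0.3, "linear": [0, 0, -0.2], "rotation": [0, 0, 0]}, {"claw": 0.3, "linear": [0.3, 0, 0], "rotation": [0, 0, 0]}, {"claw": 0.3, "linear": [0.5, 0, 0], "rotation": [0, 0, 0]}, {"claw": 0.3, "linear": [0.5, 0, 0], "rotation": [0, 0, 0]}, {"claw": 0.3, "linear": [0.5, 0, 0], "rotation": [0, 0, 0]}, {"claw": 0.3, "linear": [0.4, 0, 0], "rotation": [0, 0, 0]}, {"claw": 0.3, "linear": [0.3, 0, 0], "rotation": [0, 0, 0]}, {"claw": 0.3, "linear": [0, 0, 0], "rotation": [0, 0, 0]}])

```text
time: 2.93
position: [0.4566, -0.358, 0.0308]
tool_rot: [1.123, 1.249, -1.124]
ft_force: [-0.6, 0.5, -0.7]
grip_width: 0.703
```

```bash
python3 go.py .454 -.358 .011 6.3; python3 shot.py w4
```

```text
pos [ 0.4566 -0.358   0.0308] grip 61.2 F [-0.6  0.5 -0.7]
linear total /25mm: [ 0.791 -0.11  -0.019] rot/90: [ 0.0022  0.0054 -0.0043]
[ 0.4566 -0.358   0.0308] yaw y 6.5 tilt 0.62
```

View pics/w4.png

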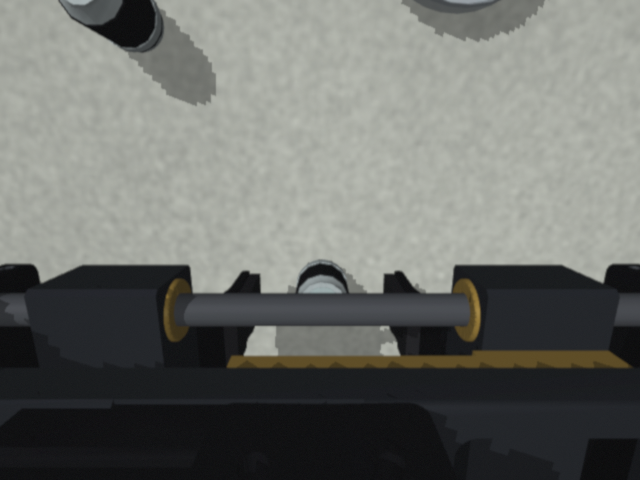

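>>> play_rows(targets=[{"claw": 0.3, "linear": [0.3, -0.1, 0], "rotation": [0.001, 0.005, -0.004]}, {"claw": 0.3, "linear": [0.3, 0, 0], "rotation": [0, 0, 0]}, {"claw": 0.3, "linear": [0.2, 0, 0], "rotation": [0, 0, 0]}, {"claw": 0.3, "linear": [0, 0, 0], "rotation": [0, 0, 0]}, {"claw": 0.3, "linear": [0, 0, 0], "rotation": [0, 0, 0]}])

```text
time: 3.4
position: [0.455, -0.3595, 0.0101]
tool_rot: [1.127, 1.258, -1.126]
ft_force: [-0.3, -0.1, 0.4]
grip_width: 0.698
```

```bash
python3 go.py .454 -.358 .0105 6.3
```

```text
pos [ 0.455  -0.3595  0.0101] grip 60.8 F [-0.3 -0.1  0.4]
linear total /25mm: [-0.017 -0.033 -0.065] rot/90: [ 0.0007  0.0009 -0.001 ]
```

>>> play_rows(targets=[{"claw": 0.9, "linear": [0, -0.03, -0.05], "rotation": [0, 0, 0]}, {"claw": 0.9, "linear": [0, 0, 0], "rotation": [0, 0, 0]}, {"claw": 0.9, "linear": [0, 0, 0], "rotation": [0, 0, 0]}, {"claw": 0.9, "linear": [0, 0, 0], "rotation": [0, 0, 0]}, {"claw": 0.9, "linear": [0, 0, 0], "rotation": [0, 0, 0]}], newtons=15)

```text
time: 3.82
position: [0.4548, -0.3587, 0.0112]
tool_rot: [1.126, 1.255, -1.126]
ft_force: [0.1, -0.1, -0.3]
grip_width: 0.409
```

>>> play_rows(targets=[{"claw": 0.9, "linear": [-0.3, 0, 0], "rotation": [0, 0, 0]}, {"claw": 0.9, "linear": [-0.7, 0, 0], "rotation": [0, 0, 0]}, {"claw": 0.9, "linear": [-1, 0, 0], "rotation": [0, 0, 0]}, {"claw": 0.9, "linear": [-1, 0, -0.5], "rotation": [0, 0, 0]}, {"claw": 0.9, "linear": [-0.8, -0.3, -0.8], "rotation": [0, 0, 0]}, {"claw": 0.9, "linear": [0, -0.3, -0.8], "rotation": [0, 0, 0]}, {"claw": 0.9, "linear": [0, -0.3, -0.8], "rotation": [0, 0, 0]}, {"claw": 0.9, "linear": [0, -0.3, -0.6], "rotation": [0, 0, 0]}, {"claw": 0.9, "linear": [0, 0, 0], "rotation": [0, 0, 0]}])

```text
time: 4.57
position: [0.4138, -0.2722, 0.1143]
tool_rot: [1.127, 1.253, -1.126]
ft_force: [0.2, -0.0, -0.6]
grip_width: 0.311
```

```bash
python3 go.py .4645 -.041 .11 6.3; python3 shot.py w5
```

```text
pos [ 0.4138 -0.2722  0.1143] grip 27.1 F [ 0.2 -0.  -0.6]
linear total /25mm: [ 0.148  3.027 -8.971] rot/90: [-0.0001  0.0028 -0.0029]
[ 0.4138 -0.2722  0.1143] yaw y 6.29 tilt 0.36
```

```bash
python3 -c "
import cv2;from bench import *
a=cv2.imread('pics/w5.png')[200:380,220:420];s=get_image('side')
b=s[140:280,300:460]
cv2.imwrite('pics/c5.png',cv2.hconcat([cv2.resize(a,(400,360)),cv2.resize(b,(400,360))]))"
```

```text
(no output)
```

View pics/c5.png

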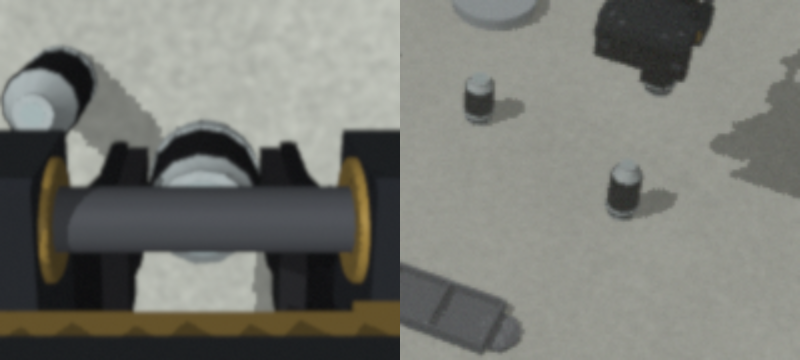

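>>> play_rows(targets=[{"claw": 0.9, "linear": [-0.3, 0.1, -0.5], "rotation": [0, 0.002, -0.002]}, {"claw": 0.9, "linear": [-0.3, 0.2, -0.9], "rotation": [0, 0, 0]}, {"claw": 0.9, "linear": [-0.3, 0.2, -1], "rotation": [0, 0, 0]}, {"claw": 0.9, "linear": [-0.3, 0.2, -1], "rotation": [0, 0, 0]}, {"claw": 0.9, "linear": [-0.3, 0.2, -1], "rotation": [0, 0, 0]}, {"claw": 0.9, "linear": [-0.3, 0.2, -1], "rotation": [0, 0, 0]}, {"claw": 0.9, "linear": [0, 0.1, -1], "rotation": [0, 0, 0]}, {"claw": 0.9, "linear": [0, 0, -0.6], "rotation": [0, 0, 0]}, {"claw": 0.9, "linear": [0, 0, 0], "rotation": [0, 0, 0]}, {"claw": 0.9, "linear": [0, 0, 0], "rotation": [0, 0, 0]}])

```text
time: 5.5
position: [0.4338, -0.0909, 0.1668]
tool_rot: [1.138, 1.248, -1.128]
ft_force: [1.1, 0.0, -0.3]
grip_width: 0.315
```

```bash
python3 shot.py w6; python3 go.py .4645 -.041 .11 6.3
```

```text
[ 0.4338 -0.0909  0.1668] yaw y 5.78 tilt 0.53
pos [ 0.4339 -0.091   0.1668] grip 27.4 F [ 0.6  0.8 -0.9]
linear total /25mm: [ 2.284  1.398 -1.868] rot/90: [-0.0061  0.0005 -0.006 ]
```

View pics/w6.png

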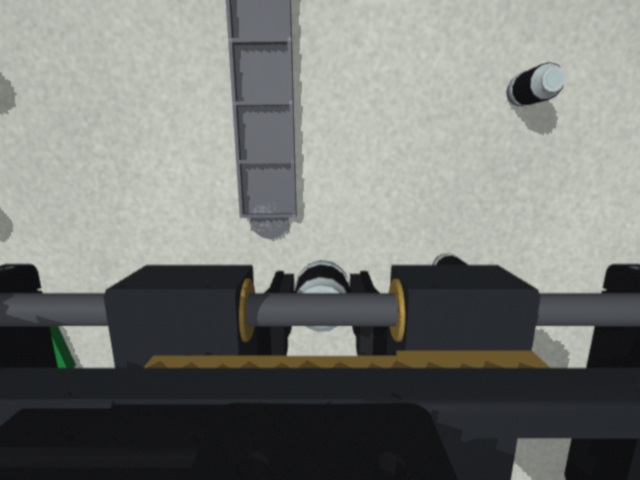

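```bash
python3 - <<'E'
from blob import *
b,B=load("w6");g=cv2.GaussianBlur(b,(3,3),0).max(2).astype(int)
L=[]
for r in range(10,205,5):
    row=g[r,205:262];k=np.argmax(row<140);L.append((205+k-.5,r))
P=np.array([plane(B,p,.012) for p in L])[:,:2];v=cv2.fitLine(P.astype(np.float32),cv2.DIST_HUBER,0,.01,.01).ravel()
print("left line",v,"yaw",np.degrees(np.arctan(v[1]/v[0])))
prof=np.array([g[r,int(244+.06*r):int(244+.06*r)+36].mean() for r in range(0,245)]).round().astype(int)
print(prof.tolist())
E
```

```text
left line [ 0.9939749   0.10960788  0.5342076  -0.00430812] yaw 6.2927117
[114, 114, 114, 114, 114, 114, 115, 115, 115, 115, 115, 115, 115, 115, 115, 115, 115, 115, 115, 115, 115, 115, 115, 115, 115, 115, 115, 115, 115, 115, 116, 116, 116, 116, 116, 116, 116, 116, 116, 115, 108, 91, 70, 60, 64, 74, 79, 81, 82, 84, 91, 100, 109, 114, 116, 116, 116, 117, 116, 116, 116, 116, 116, 116, 116, 116, 116, 116, 116, 116, 116, 116, 116, 116, 116, 116, 116, 116, 116, 116, 116, 116, 116, 116, 116, 116, 116, 116, 116, 116, 116, 116, 116, 116, 116, 116, 116, 116, 116, 116, 116, 116, 115, 109, 95, 81, 77, 80, 82, 82, 85, 92, 101, 110, 114, 116, 116, 116, 116, 116, 116, 116, 116, 116, 116, 116, 115, 115, 115, 115, 115, 115, 115, 115, 115, 115, 115, 115, 115, 115, 115, 115, 115, 115, 115, 115, 115, 115, 114, 115, 115, 114, 114, 114, 114, 114, 114, 114, 114, 114, 114, 113, 108, 97, 87, 82, 83, 87, 95, 105, 111, 113, 114, 114, 114, 114, 114, 114, 114, 114, 113, 113, 113, 113, 113, 113, 113, 113, 113, 113, 113, 113, 113, 113, 113, 113, 113, 113, 113, 113, 113, 113, 113, 114, 114, 116, 117, 118, 118, 118, 118, 117, 110, 102, 101, 106, 107, 101, 93, 91, 97, 106, 114, 119, 121, 122, 121, 119, 120, 121, 122, 122, 123, 126, 132, 137, 142, 150, 161, 173, 182, 188, 191, 193, 193]
```

```bash
python3 - <<'E'
from blob import *
b,B=load("w6")
u=np.array([.99397,.10961]);n=np.array([u[1],-u[0]])  # u: away from tab; n: right (-y)
o=np.array([.5342076,-.00430812])
s=[(plane(B,p,.012)[:2]-o)@u+.0015 for p in[(264.5,41),(268.2,104),(272,163.3)]]
print(np.round(s,4),np.diff(s))
c0=np.mean([s[0]-.049,s[1],s[2]+.049])
c=o+u*c0+n*.026;print("centre",c.round(4))
for k,x in zip("36 46 56 66".split(),(.0735,.0245,-.0245,-.0735)):print(k,(c-u*x).round(4))
# floor/tray height check: same wall end in two views
T=cam("top")
E
python3 go.py .4625 -.0385 .06 6.3
```

```text
[ 0.0524  0.0036 -0.046 ] [-0.04879801 -0.04957536]
centre [ 0.5404 -0.0298]
36 [ 0.4673 -0.0378]
46 [ 0.5161 -0.0325]
56 [ 0.5648 -0.0271]
66 [ 0.6135 -0.0217]
pos [ 0.4339 -0.091   0.1668] grip 27.4 F [ 0.6  0.8 -0.9]
linear total /25mm: [ 4.283  1.31  -1.977] rot/90: [-0.0061  0.0005 -0.006 ]
```

>>> play_rows(targets=[{"claw": 0.9, "linear": [0.3, 0.5, -0.6], "rotation": [-0.006, 0, -0.006]}, {"claw": 0.9, "linear": [0.6, 0.5, -0.6], "rotation": [0, 0, 0]}, {"claw": 0.9, "linear": [0.8, 0.4, -0.4], "rotation": [0, 0, 0]}, {"claw": 0.9, "linear": [0.8, 0.1, -0.2], "rotation": [0, 0, 0]}, {"claw": 0.9, "linear": [0.8, 0, 0], "rotation": [0, 0, 0]}, {"claw": 0.9, "linear": [0.6, 0, 0], "rotation": [0, 0, 0]}, {"claw": 0.9, "linear": [0.3, 0, 0], "rotation": [0, 0, 0]}, {"claw": 0.9, "linear": [0, 0, 0], "rotation": [0, 0, 0]}, {"claw": 0.9, "linear": [0, 0, 0], "rotation": [0, 0, 0]}])

```text
time: 6.3
position: [0.4721, -0.054, 0.0583]
tool_rot: [1.144, 1.247, -1.143]
ft_force: [-0.5, 0.2, 0.2]
grip_width: 0.314
```

```bash
python3 go.py .4673 -.0378 .018 6.3
```

```text
pos [ 0.4721 -0.054   0.0583] grip 27.3 F [-0.5  0.2  0.2]
linear total /25mm: [ 1.613 -0.138 -0.665] rot/90: [-0.0137  0.0009 -0.0011]
```

>>> play_rows(targets=[{"claw": 0.9, "linear": [0, -0.06, -0.35], "rotation": [-0.014, 0, 0]}, {"claw": 0.9, "linear": [0, -0.06, -0.3], "rotation": [0, 0, 0]}, {"claw": 0.9, "linear": [0.3, 0, 0], "rotation": [0, 0, 0]}, {"claw": 0.9, "linear": [0.4, 0, 0], "rotation": [0, 0, 0]}, {"claw": 0.9, "linear": [0.4, 0, 0], "rotation": [0, 0, 0]}, {"claw": 0.9, "linear": [0.2, 0, 0], "rotation": [0, 0, 0]}, {"claw": 0.9, "linear": [0, 0, 0], "rotation": [0, 0, 0]}, {"claw": 0.9, "linear": [0, 0, 0], "rotation": [0, 0, 0]}])

```text
time: 6.97
position: [0.4698, -0.0382, 0.0259]
tool_rot: [1.128, 1.251, -1.124]
ft_force: [0.5, -0.2, -0.7]
grip_width: 0.314
```

```bash
python3 go.py .4673 -.0378 .015 6.3;python3 shot.py w7
```

```text
pos [ 0.4698 -0.0382  0.0259] grip 27.3 F [ 0.5 -0.2 -0.7]
linear total /25mm: [ 0.434 -0.099 -0.029] rot/90: [ 0.0005  0.0028 -0.0046]
[ 0.4698 -0.0382  0.0259] yaw y 6.35 tilt 0.49
```

>>> play_rows(targets=[{"claw": 0.9, "linear": [0.15, -0.1, 0], "rotation": [0, 0.003, -0.005]}, {"claw": 0.9, "linear": [0.12, 0, 0], "rotation": [0, 0, 0]}, {"claw": 0.9, "linear": [0.1, 0, 0], "rotation": [0, 0, 0]}, {"claw": 0.9, "linear": [0.05, 0, 0], "rotation": [0, 0, 0]}, {"claw": 0.9, "linear": [0, 0, 0], "rotation": [0, 0, 0]}])

```text
time: 7.43
position: [0.4702, -0.0388, 0.0213]
tool_rot: [1.127, 1.257, -1.128]
ft_force: [0.1, 0.1, -0.4]
grip_width: 0.313
```

```bash
python3 go.py .4673 -.0378 .015 6.3;python3 shot.py w8; python3 -c "
import cv2;from bench import *
a=cv2.imread('pics/w8.png')[200:380,220:420];s=get_image('side')
b=s[210:310,260:380]
cv2.imwrite('pics/c8.png',cv2.hconcat([cv2.resize(a,(400,360)),cv2.resize(b,(400,360),interpolation=2)]))"
```

```text
pos [ 0.4702 -0.0388  0.0213] grip 27.3 F [ 0.1  0.1 -0.4]
linear total /25mm: [ 0.252 -0.113 -0.051] rot/90: [-0.0001  0.0011 -0.0004]
[ 0.4702 -0.0388  0.0213] yaw y 6.29 tilt 0.1
```

View pics/c8.png

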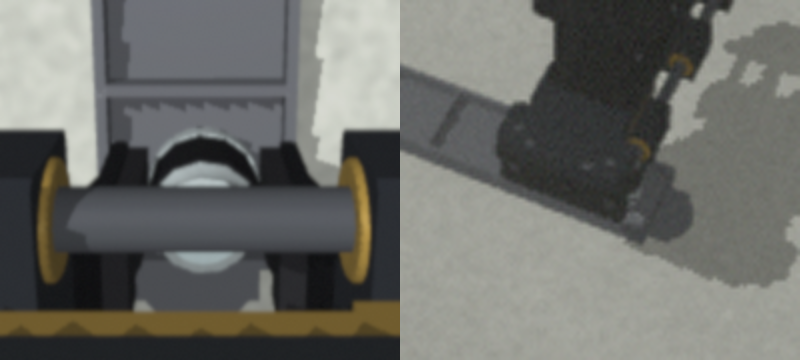

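>>> play_rows(targets=[{"claw": 0.9, "linear": [0.15, -0.1, 0], "rotation": [0, 0, 0]}, {"claw": 0.9, "linear": [0.12, -0.05, 0], "rotation": [0, 0, 0]}, {"claw": 0.9, "linear": [0.1, 0, 0], "rotation": [0, 0, 0]}, {"claw": 0.9, "linear": [0, 0, 0], "rotation": [0, 0, 0]}, {"claw": 0.9, "linear": [0, 0, 0], "rotation": [0, 0, 0]}])

```text
time: 7.95
position: [0.4722, -0.0389, 0.0183]
tool_rot: [1.13, 1.249, -1.123]
ft_force: [-0.2, -0.6, -1.3]
grip_width: 0.318
```

>>> play_rows(targets=[{"claw": 0.9, "linear": [0.12, -0.15, 0], "rotation": [0, 0, 0]}, {"claw": 0.9, "linear": [0.1, -0.1, 0], "rotation": [0, 0, 0]}, {"claw": 0.9, "linear": [0, 0, 0], "rotation": [0, 0, 0]}])

```text
time: 8.2
position: [0.4724, -0.039, 0.0168]
tool_rot: [1.136, 1.239, -1.115]
ft_force: [-0.9, -0.0, -1.8]
grip_width: 0.311
```

```bash
python3 go.py .4673 -.0378 .015 6.3; python3 go.py .4673 -.0378 .015 6.3
```

```text
pos [ 0.4724 -0.039   0.0168] grip 27.0 F [-0.9 -0.  -1.8]
linear total /25mm: [ 0.068 -0.198 -0.072] rot/90: [-0.0004  0.0036 -0.0139]
pos [ 0.4724 -0.039   0.0168] grip 27.0 F [-0.9 -0.  -1.8]
linear total /25mm: [ 0.068 -0.198 -0.072] rot/90: [-0.0004  0.0036 -0.0139]
```

>>> play_rows(targets=[{"claw": 0.9, "linear": [0, -0.2, -0.05], "rotation": [0, 0.003, -0.014]}, {"claw": 0.9, "linear": [0, 0, 0], "rotation": [0, 0, 0]}])

```text
time: 8.37
position: [0.4663, -0.0385, 0.0164]
tool_rot: [1.127, 1.26, -1.131]
ft_force: [-2.9, 0.5, 5.3]
grip_width: 0.317
```

```bash
python3 go.py .4673 -.0378 .015 6.3
```

```text
pos [ 0.4663 -0.0385  0.0164] grip 27.6 F [-2.9  0.5  5.3]
linear total /25mm: [ 0.056  0.042 -0.023] rot/90: [-0.0007  0.0003  0.0016]
```

>>> play_rows(targets=[{"claw": 0.45, "linear": [0, 0, 0], "rotation": [0, 0, 0]}, {"claw": 0.45, "linear": [0, 0, 0], "rotation": [0, 0, 0]}, {"claw": 0.45, "linear": [0, 0, 0], "rotation": [0, 0, 0]}, {"claw": 0.45, "linear": [0, 0, 0], "rotation": [0, 0, 0]}, {"claw": 0.45, "linear": [0, 0, 0], "rotation": [0, 0, 0]}])

```text
time: 8.78
position: [0.4646, -0.0387, 0.0145]
tool_rot: [1.127, 1.263, -1.133]
ft_force: [0.2, 0.5, -0.5]
grip_width: 0.534
```

>>> play_rows(targets=[{"claw": 0.3, "linear": [-0.3, 0, 0], "rotation": [0, 0, 0]}, {"claw": 0.3, "linear": [-0.6, 0, 0], "rotation": [0, 0, 0]}, {"claw": 0.3, "linear": [-1, 0, 0], "rotation": [0, 0, 0]}, {"claw": 0.3, "linear": [-1, 0, 0], "rotation": [0, 0, 0]}, {"claw": 0.3, "linear": [-1, -0.3, 0], "rotation": [0, 0, 0]}, {"claw": 0.3, "linear": [-1, -0.5, 0.5], "rotation": [0, 0, 0]}, {"claw": 0.3, "linear": [0, -0.5, 0.5], "rotation": [0, 0, 0]}, {"claw": 0.3, "linear": [0, 0, 0], "rotation": [0, 0, 0]}])

```text
time: 9.45
position: [0.4342, -0.0662, 0.145]
tool_rot: [1.123, 1.268, -1.129]
ft_force: [-1.1, -1.1, -1.4]
grip_width: 0.701
```

```bash
python3 shot.py w9; python3 go.py .412 -.216 .1 6.3; python3 - <<'E'
from blob import *
b,B=load("w9")
for n,X in[("36",(.4673,-.0378,.040)),("56",(.412,-.216,.053)),("46",(.573,-.2525,.043))]:
    p=proj(B,X)
    try:
        Q,e=blob(b,p);print(n,p.round(),Q.round(1),e,plane(B,Q,X[2]).round(4))
    except Exception as ex: print(n,p.round(),"none")
E
```

```text
[ 0.4342 -0.0662  0.145 ] yaw y 6.51 tilt 0.44
pos [ 0.436  -0.0648  0.1456] grip 60.6 F [1.  0.1 1. ]
linear total /25mm: [ 1.811 -1.637  5.903] rot/90: [ 0.0028 -0.002   0.0028]
36 [290. 196.] [292.3 184.2] [43.9 73.5] [ 0.4761 -0.039   0.04  ]
56 [509. 294.] none
46 [610.  80.] [606.6  76.7] [32.8 42.2] [ 0.5749 -0.2497  0.043 ]
```

```bash
sed -i 's/c.max(2)>75/c.max(2)>T/; s/def blob(im,p,r=26)/def blob(im,p,r=26,T=75)/' blob.py; python3 - <<'E'
from blob import *
b,B=load("w9")
Q,e=blob(b,(290,196),26,150);print(Q,e,plane(B,Q,.04).round(4))
E
```

```text
[290.37042618 200.65768433] [28. 30.] [ 0.4635 -0.0386  0.04  ]
```

>>> play_rows(targets=[{"claw": 0.3, "linear": [0, -0.3, 0.6], "rotation": [0.003, -0.002, 0.003]}, {"claw": 0.3, "linear": [0.1, -0.4, 1], "rotation": [0, 0, 0]}, {"claw": 0.3, "linear": [0.1, -0.4, 1], "rotation": [0, 0, 0]}, {"claw": 0.3, "linear": [0.1, -0.4, 1], "rotation": [0, 0, 0]}, {"claw": 0.3, "linear": [0.1, -0.4, 1], "rotation": [0, 0, 0]}, {"claw": 0.3, "linear": [0.1, -0.3, 0.6], "rotation": [0, 0, 0]}, {"claw": 0.3, "linear": [0, -0.2, 0.2], "rotation": [0, 0, 0]}, {"claw": 0.3, "linear": [0, 0, 0], "rotation": [0, 0, 0]}, {"claw": 0.3, "linear": [0, 0, 0], "rotation": [0, 0, 0]}])

```text
time: 10.25
position: [0.3953, -0.2021, 0.1311]
tool_rot: [1.125, 1.265, -1.114]
ft_force: [0.7, 0.3, -0.5]
grip_width: 0.693
```

```bash
python3 shot.py w10; python3 - <<'E'
from blob import *
b,B=load("w10")
for n,X in[("56",(.412,-.216,.051)),("36",(.4635,-.0386,.04))]:
    p=proj(B,X)
    try: Q,e=blob(b,p,26,75 if n=="56" else 150);print(n,p.round(),Q.round(1),e,plane(B,Q,X[2]).round(4))
    except Exception as ex: print(n,p.round(),"none")
E
python3 go.py .412 -.216 .07 6.3
```

```text
[ 0.3953 -0.2021  0.1311] yaw y 6.96 tilt 0.37
56 [344. 231.] [342.2 230.7] [30.8 33.9] [ 0.4118 -0.2147  0.051 ]
36 [100. 125.] [101.6 126.1] [29.9 34.6] [ 0.4628 -0.0395  0.04  ]
pos [ 0.3954 -0.2018  0.1312] grip 61.3 F [-0.6 -0.3  0.3]
linear total /25mm: [2.445 0.578 0.656] rot/90: [ 0.0079 -0.0032 -0.0025]
```

>>> play_rows(targets=[{"claw": 0.3, "linear": [0, 0.3, 0.35], "rotation": [0.008, -0.003, -0.002]}, {"claw": 0.3, "linear": [0.2, 0.28, 0.25], "rotation": [0, 0, 0]}, {"claw": 0.3, "linear": [0.4, 0, 0], "rotation": [0, 0, 0]}, {"claw": 0.3, "linear": [0.6, 0, 0], "rotation": [0, 0, 0]}, {"claw": 0.3, "linear": [0.4, 0, 0], "rotation": [0, 0, 0]}, {"claw": 0.3, "linear": [0.2, 0, 0], "rotation": [0, 0, 0]}, {"claw": 0.3, "linear": [0, 0, 0], "rotation": [0, 0, 0]}])

```text
time: 10.88
position: [0.4157, -0.2074, 0.0824]
tool_rot: [1.121, 1.266, -1.116]
ft_force: [0.7, 0.7, -0.7]
grip_width: 0.704
```

```bash
python3 go.py .412 -.215 .02 6.3
```

```text
pos [ 0.4157 -0.2074  0.0824] grip 61.3 F [ 0.7  0.7 -0.7]
linear total /25mm: [ 2.494 -0.189  0.291] rot/90: [ 0.008  -0.0019 -0.0012]
```

>>> play_rows(targets=[{"claw": 0.3, "linear": [0.1, -0.18, 0.3], "rotation": [0.008, -0.002, -0.001]}, {"claw": 0.3, "linear": [0.4, 0, 0], "rotation": [0, 0, 0]}, {"claw": 0.3, "linear": [0.6, 0, 0], "rotation": [0, 0, 0]}, {"claw": 0.3, "linear": [0.6, 0, 0], "rotation": [0, 0, 0]}, {"claw": 0.3, "linear": [0.4, 0, 0], "rotation": [0, 0, 0]}, {"claw": 0.3, "linear": [0.1, 0, 0], "rotation": [0, 0, 0]}, {"claw": 0.3, "linear": [0, 0, 0], "rotation": [0, 0, 0]}])

```text
time: 11.47
position: [0.412, -0.2175, 0.0245]
tool_rot: [1.129, 1.254, -1.13]
ft_force: [0.2, 0.2, 0.1]
grip_width: 0.699
```

```bash
python3 go.py .412 -.215 .02 6.3
```

```text
pos [ 0.412  -0.2175  0.0245] grip 60.8 F [0.2 0.2 0.1]
linear total /25mm: [ 0.18   0.01  -0.101] rot/90: [-0.0019  0.0018 -0.0012]
```

>>> play_rows(targets=[{"claw": 0.3, "linear": [0.25, 0.01, -0.1], "rotation": [-0.002, 0.002, -0.001]}, {"claw": 0.9, "linear": [0, 0, 0], "rotation": [0, 0, 0]}, {"claw": 0.9, "linear": [0, 0, 0], "rotation": [0, 0, 0]}, {"claw": 0.9, "linear": [0, 0, 0], "rotation": [0, 0, 0]}, {"claw": 0.9, "linear": [0, 0, 0], "rotation": [0, 0, 0]}, {"claw": 0.9, "linear": [0, 0, 0], "rotation": [0, 0, 0]}, {"claw": 0.9, "linear": [0, 0, 0], "rotation": [0, 0, 0]}, {"claw": 0.9, "linear": [0, 0, 0], "rotation": [0, 0, 0]}, {"claw": 0.9, "linear": [0, 0, 0], "rotation": [0, 0, 0]}])

```text
time: 12.22
position: [0.4141, -0.2159, 0.0204]
tool_rot: [1.128, 1.254, -1.126]
ft_force: [0.2, 0.1, -0.4]
grip_width: 0.315
```

```bash
python3 go.py .54 -.06 .12 6.3
```

```text
pos [ 0.4141 -0.2159  0.0204] grip 27.4 F [ 0.2  0.1 -0.4]
linear total /25mm: [-3.977  5.709 -5.636] rot/90: [ 0.0001  0.0017 -0.0026]
```

>>> play_rows(targets=[{"claw": 0.9, "linear": [-0.4, 0, 0], "rotation": [0, 0.002, -0.003]}, {"claw": 0.9, "linear": [-0.9, 0, 0], "rotation": [0, 0, 0]}, {"claw": 0.9, "linear": [-1, 0.3, -0.3], "rotation": [0, 0, 0]}, {"claw": 0.9, "linear": [-0.9, 0.7, -0.7], "rotation": [0, 0, 0]}, {"claw": 0.9, "linear": [-0.5, 0.8, -0.8], "rotation": [0, 0, 0]}, {"claw": 0.9, "linear": [0, 0.8, -0.8], "rotation": [0, 0, 0]}, {"claw": 0.9, "linear": [0, 0.8, -0.8], "rotation": [0, 0, 0]}, {"claw": 0.9, "linear": [0, 0.7, -0.8], "rotation": [0, 0, 0]}, {"claw": 0.9, "linear": [0, 0.3, -0.4], "rotation": [0, 0, 0]}, {"claw": 0.9, "linear": [0, 0, 0], "rotation": [0, 0, 0]}])

```text
time: 13.05
position: [0.5134, -0.0854, 0.117]
tool_rot: [1.135, 1.258, -1.132]
ft_force: [0.2, 0.7, -0.8]
grip_width: 0.32
```

```bash
python3 shot.py w11; python3 go.py .567 -.027 .06 6.3
```

```text
[ 0.5134 -0.0854  0.117 ] yaw y 5.88 tilt 0.16
pos [ 0.5127 -0.0866  0.1169] grip 27.1 F [ 0.3  0.7 -1. ]
linear total /25mm: [ 2.276  2.407 -2.145] rot/90: [-0.0052 -0.0014  0.0009]
```

View pics/w11.png

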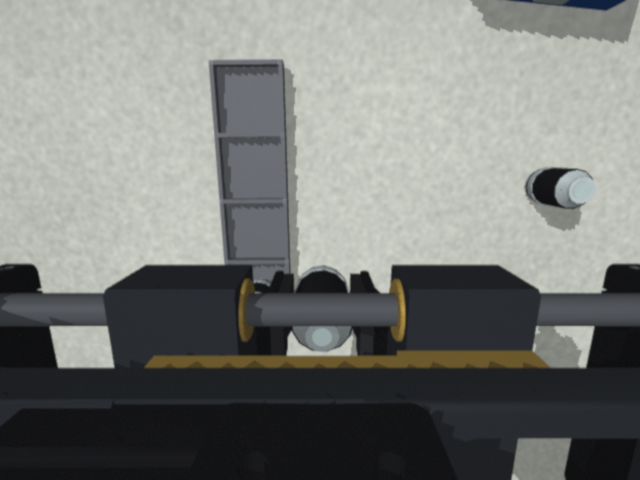

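```bash
cat > tray.py <<'E'
import sys
from blob import *
def tray(n,rows,r0,r1):
    "rows: approx (col,row) of near top edges of dividers, farthest first, with index from centre (+1 far)"
    b,B=load(n);g=cv2.GaussianBlur(b,(3,3),0).max(2).astype(int);L=[]
    for r in range(r0,r1,4):
        c0=rows[0][0]-75;row=g[r,c0:c0+70];L.append((c0+np.argmax(row<140)-.5,r))
    P=np.array([plane(B,p,.012)[:2] for p in L],np.float32);v=cv2.fitLine(P,cv2.DIST_HUBER,0,.01,.01).ravel().astype(float)
    u=v[:2]*np.sign(v[0]);o=v[2:];nn=np.array([u[1],-u[0]]);S=[]
    for c,r,i in rows:
        p=g[r-6:r+8,c-12:c+12].mean(1);k=np.argmin(np.diff(p));e=r-6+k+.5
        S.append((plane(B,(c,e),.012)[:2]-o)@u+.0015-.049*i)
    print("yaw",np.degrees(np.arctan2(u[1],u[0])).round(2),"s",np.round(S,4));c=o+u*np.mean(S)+nn*.026
    for k,x in zip("36 46 56 66".split(),(.0735,.0245,-.0245,-.0735)):print(k,(c-u*x).round(4))
E
python3 -c "
from tray import *
tray('w11',[(253,135,1),(255,201,0)],70,230)
tray('w6',[(264,41,1),(268,104,0),(272,163,-1)],10,205)"
```

```text
yaw 6.33 s [-0.0385 -0.0382]
36 [ 0.4675 -0.0379]
46 [ 0.5162 -0.0325]
56 [ 0.5649 -0.0271]
66 [ 0.6136 -0.0217]
yaw 6.35 s [0.0039 0.0048 0.0045]
36 [ 0.4676 -0.0379]
46 [ 0.5163 -0.0324]
56 [ 0.565 -0.027]
66 [ 0.6137 -0.0216]
```

>>> play_rows(targets=[{"claw": 0.9, "linear": [0, 0.5, -0.4], "rotation": [-0.005, -0.001, 0.001]}, {"claw": 0.9, "linear": [0, 0.7, -0.6], "rotation": [0, 0, 0]}, {"claw": 0.9, "linear": [0.2, 0.6, -0.55], "rotation": [0, 0, 0]}, {"claw": 0.9, "linear": [0.5, 0.4, -0.4], "rotation": [0, 0, 0]}, {"claw": 0.9, "linear": [0.6, 0.1, -0.1], "rotation": [0, 0, 0]}, {"claw": 0.9, "linear": [0.5, 0, 0], "rotation": [0, 0, 0]}, {"claw": 0.9, "linear": [0.2, 0, 0], "rotation": [0, 0, 0]}, {"claw": 0.9, "linear": [0, 0, 0], "rotation": [0, 0, 0]}])

```text
time: 13.77
position: [0.5605, -0.0422, 0.0626]
tool_rot: [1.13, 1.252, -1.147]
ft_force: [-0.9, -0.2, 0.2]
grip_width: 0.319
```

```bash
python3 go.py .567 -.027 .03 6.3
```

```text
pos [ 0.5605 -0.0422  0.0626] grip 27.7 F [-0.9 -0.2  0.2]
linear total /25mm: [ 1.296  0.325 -0.59 ] rot/90: [-0.0094  0.0045  0.0046]
```

>>> play_rows(targets=[{"claw": 0.9, "linear": [0, 0.2, -0.35], "rotation": [-0.009, 0.004, 0.005]}, {"claw": 0.9, "linear": [0, 0.12, -0.25], "rotation": [0, 0, 0]}, {"claw": 0.9, "linear": [0.2, 0, 0], "rotation": [0, 0, 0]}, {"claw": 0.9, "linear": [0.4, 0, 0], "rotation": [0, 0, 0]}, {"claw": 0.9, "linear": [0.35, 0, 0], "rotation": [0, 0, 0]}, {"claw": 0.9, "linear": [0.2, 0, 0], "rotation": [0, 0, 0]}, {"claw": 0.9, "linear": [0, 0, 0], "rotation": [0, 0, 0]}])

```text
time: 14.35
position: [0.5675, -0.0289, 0.0328]
tool_rot: [1.13, 1.253, -1.13]
ft_force: [-0.1, 0.1, -0.4]
grip_width: 0.317
```

```bash
python3 go.py .567 -.027 .0245 6.3
```

```text
pos [ 0.5675 -0.0289  0.0328] grip 27.6 F [-0.1  0.1 -0.4]
linear total /25mm: [ 0.333 -0.014 -0.078] rot/90: [-0.0024  0.002  -0.002 ]
```

>>> play_rows(targets=[{"claw": 0.9, "linear": [0.2, 0, -0.08], "rotation": [-0.002, 0.002, -0.002]}, {"claw": 0.9, "linear": [0.12, 0, 0], "rotation": [0, 0, 0]}, {"claw": 0.9, "linear": [0, 0, 0], "rotation": [0, 0, 0]}])

```text
time: 14.6
position: [0.5673, -0.0268, 0.024]
tool_rot: [1.128, 1.26, -1.129]
ft_force: [-1.5, 0.5, 5.1]
grip_width: 0.32
```

```bash
python3 go.py .567 -.027 .0245 6.3
```

```text
pos [ 0.5673 -0.0268  0.024 ] grip 27.8 F [-1.5  0.5  5.1]
linear total /25mm: [-0.019 -0.011  0.007] rot/90: [-0.0003 -0.0002  0.0005]
```

Contact on the floor as predicted. Release and rise towards objective_46.

>>> play_rows(targets=[{"claw": 0.45, "linear": [0, 0, 0], "rotation": [0, 0, 0]}, {"claw": 0.45, "linear": [0, 0, 0], "rotation": [0, 0, 0]}, {"claw": 0.4, "linear": [0, 0, 0], "rotation": [0, 0, 0]}, {"claw": 0.3, "linear": [0, 0, 0], "rotation": [0, 0, 0]}, {"claw": 0.3, "linear": [-0.3, 0, 0], "rotation": [0, 0, 0]}, {"claw": 0.3, "linear": [-0.6, 0, 0], "rotation": [0, 0, 0]}, {"claw": 0.3, "linear": [-1, 0, 0], "rotation": [0, 0, 0]}, {"claw": 0.3, "linear": [-1, 0, 0], "rotation": [0, 0, 0]}, {"claw": 0.3, "linear": [-1, 0, 0], "rotation": [0, 0, 0]}, {"claw": 0.3, "linear": [-0.5, 0, 0], "rotation": [0, 0, 0]}])

```text
time: 15.43
position: [0.5648, -0.0267, 0.1371]
tool_rot: [1.126, 1.266, -1.132]
ft_force: [1.0, -0.1, -0.0]
grip_width: 0.694
```

```bash
python3 go.py .553 -.2525 .12 6.3
```

```text
pos [ 0.5648 -0.0267  0.1371] grip 60.4 F [ 1.  -0.1 -0. ]
linear total /25mm: [ 0.672 -1.458  8.928] rot/90: [ 0.0002 -0.0016  0.0045]
```

>>> play_rows(targets=[{"claw": 0.3, "linear": [0, -0.1, 0.7], "rotation": [0, -0.002, 0.004]}, {"claw": 0.3, "linear": [0, -0.2, 1], "rotation": [0, 0, 0]}, {"claw": 0.3, "linear": [0, -0.2, 1], "rotation": [0, 0, 0]}, {"claw": 0.3, "linear": [0, -0.2, 1], "rotation": [0, 0, 0]}, {"claw": 0.3, "linear": [0, -0.2, 1], "rotation": [0, 0, 0]}, {"claw": 0.3, "linear": [0.1, -0.2, 1], "rotation": [0, 0, 0]}, {"claw": 0.3, "linear": [0.2, -0.2, 1], "rotation": [0, 0, 0]}, {"claw": 0.3, "linear": [0.2, -0.1, 0.9], "rotation": [0, 0, 0]}, {"claw": 0.3, "linear": [0.2, 0, 0.5], "rotation": [0, 0, 0]}, {"claw": 0.3, "linear": [0, 0, 0], "rotation": [0, 0, 0]}])

```text
time: 16.27
position: [0.5588, -0.238, 0.1341]
tool_rot: [1.126, 1.243, -1.111]
ft_force: [-0.3, -0.4, -0.9]
grip_width: 0.699
```

```bash
python3 shot.py w12; python3 go.py .574 -.252 .06 6.3;  python3 - <<'E'
from blob import *
b,B=load("w12")
p=proj(B,(.574,-.252,.043))
try: Q,e=blob(b,p,30);print(p,Q,e,plane(B,Q,.043).round(4))
except Exception as x:print(p,x)
E
```

```text
[ 0.5588 -0.238   0.1341] yaw y 6.77 tilt 1.2
pos [ 0.5591 -0.2365  0.1346] grip 60.6 F [ 0.4 -0.5 -0.4]
linear total /25mm: [2.998 0.458 0.664] rot/90: [ 0.0059  0.005  -0.0125]
[341.42570808 231.30080494] [342.47333527 227.73051643] [31.3 32.6] [ 0.5768 -0.2524  0.043 ]
```

>>> play_rows(targets=[{"claw": 0.3, "linear": [0, 0.3, 0.35], "rotation": [0.006, 0.005, -0.012]}, {"claw": 0.3, "linear": [0.1, 0.2, 0.3], "rotation": [0, 0, 0]}, {"claw": 0.3, "linear": [0.4, 0, 0], "rotation": [0, 0, 0]}, {"claw": 0.3, "linear": [0.6, 0, 0], "rotation": [0, 0, 0]}, {"claw": 0.3, "linear": [0.6, 0, 0], "rotation": [0, 0, 0]}, {"claw": 0.3, "linear": [0.3, 0, 0], "rotation": [0, 0, 0]}, {"claw": 0.3, "linear": [0, 0, 0], "rotation": [0, 0, 0]}, {"claw": 0.3, "linear": [0, 0, 0], "rotation": [0, 0, 0]}])

```text
time: 16.98
position: [0.5769, -0.2369, 0.0828]
tool_rot: [1.123, 1.268, -1.11]
ft_force: [0.8, 0.9, 0.9]
grip_width: 0.695
```

```bash
python3 go.py .5755 -.2523 .014 6.3; python3 shot.py w13;  python3 - <<'E'
from blob import *
b,B=load("w13")
p=proj(B,(.574,-.252,.043));print(p)
try: Q,e=blob(b,p,30);print(p,Q,e,plane(B,Q,.043).round(4))
except Exception as x:print(p,x)
E
```

```text
pos [ 0.5769 -0.2369  0.0828] grip 60.5 F [0.8 0.9 0.9]
linear total /25mm: [ 2.748 -0.142  0.621] rot/90: [ 0.0099 -0.0043 -0.0025]
[ 0.5769 -0.2369  0.0828] yaw y 7.19 tilt 0.45
[345.54149806 275.40769434]
[345.54149806 275.40769434] [346.83620262 270.21468735] [38.  39.4] [ 0.5774 -0.2523  0.043 ]
```

>>> play_rows(targets=[{"claw": 0.3, "linear": [0, -0.06, 0.4], "rotation": [0.01, -0.004, -0.002]}, {"claw": 0.3, "linear": [0.1, -0.04, 0.25], "rotation": [0, 0, 0]}, {"claw": 0.3, "linear": [0.4, 0, 0], "rotation": [0, 0, 0]}, {"claw": 0.3, "linear": [0.6, 0, 0], "rotation": [0, 0, 0]}, {"claw": 0.3, "linear": [0.6, 0, 0], "rotation": [0, 0, 0]}, {"claw": 0.3, "linear": [0.4, 0, 0], "rotation": [0, 0, 0]}, {"claw": 0.3, "linear": [0.2, 0, 0], "rotation": [0, 0, 0]}, {"claw": 0.3, "linear": [0, 0, 0], "rotation": [0, 0, 0]}])

```text
time: 17.7
position: [0.5788, -0.2588, 0.0253]
tool_rot: [1.131, 1.248, -1.129]
ft_force: [-0.4, 0.5, -0.1]
grip_width: 0.698
```

```bash
python3 go.py .5765 -.2523 .014 6.3
```

```text
pos [ 0.5788 -0.2588  0.0253] grip 60.8 F [-0.4  0.5 -0.1]
linear total /25mm: [ 0.45  -0.067 -0.271] rot/90: [-0.0032  0.0037 -0.0045]
```

>>> play_rows(targets=[{"claw": 0.3, "linear": [0.1, -0.07, -0.27], "rotation": [-0.003, 0.004, -0.004]}, {"claw": 0.3, "linear": [0.25, 0, 0], "rotation": [0, 0, 0]}, {"claw": 0.3, "linear": [0.15, 0, 0], "rotation": [0, 0, 0]}, {"claw": 0.3, "linear": [0, 0, 0], "rotation": [0, 0, 0]}])

```text
time: 18.03
position: [0.577, -0.2518, 0.0127]
tool_rot: [1.129, 1.258, -1.126]
ft_force: [-0.1, 0.6, -0.1]
grip_width: 0.7
```

```bash
python3 go.py .5765 -.2523 .014 6.3
```

```text
pos [ 0.577  -0.2518  0.0127] grip 60.9 F [-0.1  0.6 -0.1]
linear total /25mm: [-0.051 -0.022  0.017] rot/90: [ 0.     -0.0003 -0.0011]
```

>>> play_rows(targets=[{"claw": 0.9, "linear": [-0.06, 0, 0], "rotation": [0, 0, 0]}, {"claw": 0.9, "linear": [0, 0, 0], "rotation": [0, 0, 0]}, {"claw": 0.9, "linear": [0, 0, 0], "rotation": [0, 0, 0]}, {"claw": 0.9, "linear": [0, 0, 0], "rotation": [0, 0, 0]}, {"claw": 0.9, "linear": [0, 0, 0], "rotation": [0, 0, 0]}, {"claw": 0.9, "linear": [0, 0, 0], "rotation": [0, 0, 0]}, {"claw": 0.9, "linear": [0, 0, 0], "rotation": [0, 0, 0]}, {"claw": 0.9, "linear": [0, 0, 0], "rotation": [0, 0, 0]}, {"claw": 0.9, "linear": [0, 0, 0], "rotation": [0, 0, 0]}])

```text
time: 18.78
position: [0.5782, -0.2522, 0.016]
tool_rot: [1.129, 1.255, -1.125]
ft_force: [0.1, 0.2, -0.7]
grip_width: 0.317
```

```bash
python3 go.py .49 -.06 .12 6.3
```

```text
pos [ 0.5782 -0.2522  0.016 ] grip 27.6 F [ 0.1  0.2 -0.7]
linear total /25mm: [-4.18  -2.644 -8.026] rot/90: [ 0.0001  0.0008 -0.0027]
```

>>> play_rows(targets=[{"claw": 0.9, "linear": [-0.5, 0, 0], "rotation": [0, 0.001, -0.003]}, {"claw": 0.9, "linear": [-1, 0, 0], "rotation": [0, 0, 0]}, {"claw": 0.9, "linear": [-1, -0.1, -0.4], "rotation": [0, 0, 0]}, {"claw": 0.9, "linear": [-1, -0.2, -0.8], "rotation": [0, 0, 0]}, {"claw": 0.9, "linear": [-0.6, -0.2, -1], "rotation": [0, 0, 0]}, {"claw": 0.9, "linear": [0, -0.2, -1], "rotation": [0, 0, 0]}, {"claw": 0.9, "linear": [0, -0.2, -1], "rotation": [0, 0, 0]}, {"claw": 0.9, "linear": [0, -0.2, -1], "rotation": [0, 0, 0]}, {"claw": 0.9, "linear": [0, -0.1, -0.8], "rotation": [0, 0, 0]}, {"claw": 0.9, "linear": [0, 0, -0.4], "rotation": [0, 0, 0]}])

```text
time: 19.62
position: [0.5276, -0.0946, 0.1218]
tool_rot: [1.132, 1.258, -1.136]
ft_force: [0.7, 0.6, -0.7]
grip_width: 0.313
```

```bash
python3 go.py .5178 -.0324 .1 6.3
```

```text
pos [ 0.5276 -0.0946  0.1218] grip 27.3 F [ 0.7  0.6 -0.7]
linear total /25mm: [ 0.873 -0.137 -2.514] rot/90: [-0.0052 -0.0002  0.002 ]
```

>>> play_rows(targets=[{"claw": 0.9, "linear": [0, -0.07, -0.7], "rotation": [-0.005, 0, 0.002]}, {"claw": 0.9, "linear": [0, -0.06, -0.8], "rotation": [0, 0, 0]}, {"claw": 0.9, "linear": [0, 0, -0.6], "rotation": [0, 0, 0]}, {"claw": 0.9, "linear": [0, 0, -0.3], "rotation": [0, 0, 0]}, {"claw": 0.9, "linear": [0, 0, 0], "rotation": [0, 0, 0]}, {"claw": 0.9, "linear": [0, 0, 0], "rotation": [0, 0, 0]}])

```text
time: 20.12
position: [0.5172, -0.03, 0.1216]
tool_rot: [1.125, 1.26, -1.125]
ft_force: [0.2, -0.9, -0.9]
grip_width: 0.314
```

```bash
python3 go.py .5178 -.0324 .03 6.3
```

```text
pos [ 0.5172 -0.03    0.1216] grip 27.3 F [ 0.2 -0.9 -0.9]
linear total /25mm: [3.663 0.011 0.096] rot/90: [ 0.0024  0.0001 -0.0004]
```

>>> play_rows(targets=[{"claw": 0.9, "linear": [0.4, 0, 0.1], "rotation": [0.002, 0, 0]}, {"claw": 0.9, "linear": [0.7, 0, 0], "rotation": [0, 0, 0]}, {"claw": 0.9, "linear": [0.8, 0, 0], "rotation": [0, 0, 0]}, {"claw": 0.9, "linear": [0.7, 0, 0], "rotation": [0, 0, 0]}, {"claw": 0.9, "linear": [0.4, 0, 0], "rotation": [0, 0, 0]}, {"claw": 0.9, "linear": [0.2, 0, 0], "rotation": [0, 0, 0]}, {"claw": 0.9, "linear": [0, 0, 0], "rotation": [0, 0, 0]}])

```text
time: 20.7
position: [0.519, -0.0425, 0.0352]
tool_rot: [1.135, 1.251, -1.137]
ft_force: [-0.7, 0.3, -1.1]
grip_width: 0.321
```

```bash
python3 go.py .5178 -.0324 .02 6.3
```

```text
pos [ 0.519  -0.0425  0.0352] grip 28.0 F [-0.7  0.3 -1.1]
linear total /25mm: [ 0.608 -0.01  -0.407] rot/90: [-0.0075  0.0019 -0.0008]
```

>>> play_rows(targets=[{"claw": 0.9, "linear": [0, 0, -0.4], "rotation": [-0.007, 0.002, -0.001]}, {"claw": 0.9, "linear": [0.2, 0, 0], "rotation": [0, 0, 0]}, {"claw": 0.9, "linear": [0.2, 0, 0], "rotation": [0, 0, 0]}, {"claw": 0.9, "linear": [0, 0, 0], "rotation": [0, 0, 0]}])

```text
time: 21.03
position: [0.5196, -0.0324, 0.026]
tool_rot: [1.13, 1.257, -1.127]
ft_force: [-0.4, -0.1, -1.7]
grip_width: 0.31
```

```bash
python3 go.py .5178 -.0324 .017 6.3
```

```text
pos [ 0.5196 -0.0324  0.026 ] grip 27.0 F [-0.4 -0.1 -1.7]
linear total /25mm: [ 0.359 -0.073 -0.009] rot/90: [-0.0008  0.0002 -0.0015]
```

>>> play_rows(targets=[{"claw": 0.9, "linear": [0.2, -0.07, 0], "rotation": [0, 0, -0.001]}, {"claw": 0.9, "linear": [0.12, 0, 0], "rotation": [0, 0, 0]}, {"claw": 0.9, "linear": [0, 0, 0], "rotation": [0, 0, 0]}])

```text
time: 21.28
position: [0.5192, -0.0325, 0.0197]
tool_rot: [1.129, 1.255, -1.127]
ft_force: [0.5, 0.1, 0.1]
grip_width: 0.313
```

```bash
python3 go.py .5178 -.0324 .017 6.3
```

```text
pos [ 0.5192 -0.0325  0.0197] grip 27.2 F [0.5 0.1 0.1]
linear total /25mm: [ 0.109 -0.056 -0.009] rot/90: [-0.0004  0.0012 -0.002 ]
```

>>> play_rows(targets=[{"claw": 0.9, "linear": [0.12, -0.05, 0], "rotation": [0, 0.001, -0.002]}, {"claw": 0.9, "linear": [0, 0, 0], "rotation": [0, 0, 0]}])

```text
time: 21.45
position: [0.5202, -0.0325, 0.0193]
tool_rot: [1.129, 1.255, -1.126]
ft_force: [-0.6, 0.9, -1.6]
grip_width: 0.318
```

>>> play_rows(targets=[{"claw": 0.9, "linear": [0.15, -0.08, 0], "rotation": [0, 0.001, -0.002]}, {"claw": 0.9, "linear": [0.1, 0, 0], "rotation": [0, 0, 0]}])

```text
time: 21.62
position: [0.5213, -0.0324, 0.0169]
tool_rot: [1.13, 1.254, -1.124]
ft_force: [-7.4, 0.8, 18.0]
grip_width: 0.313
```

```bash
python3 go.py .5178 -.0324 .017 6.3
```

```text
pos [ 0.5213 -0.0324  0.0169] grip 27.2 F [-7.4  0.8 18. ]
linear total /25mm: [-0.004 -0.141 -0.015] rot/90: [-0.0002  0.0012 -0.0037]
```

>>> play_rows(targets=[{"claw": 0.9, "linear": [-0.04, -0.1, 0], "rotation": [0, 0, 0]}, {"claw": 0.45, "linear": [0, 0, 0], "rotation": [0, 0, 0]}, {"claw": 0.45, "linear": [0, 0, 0], "rotation": [0, 0, 0]}, {"claw": 0.4, "linear": [0, 0, 0], "rotation": [0, 0, 0]}, {"claw": 0.3, "linear": [0, 0, 0], "rotation": [0, 0, 0]}, {"claw": 0.3, "linear": [-0.3, 0, 0], "rotation": [0, 0, 0]}, {"claw": 0.3, "linear": [-0.6, 0, 0], "rotation": [0, 0, 0]}, {"claw": 0.3, "linear": [-1, 0, 0], "rotation": [0, 0, 0]}, {"claw": 0.3, "linear": [-1, 0, 0], "rotation": [0, 0, 0]}, {"claw": 0.3, "linear": [-1, 0, 0], "rotation": [0, 0, 0]}])

```text
time: 22.45
position: [0.5125, -0.0323, 0.1127]
tool_rot: [1.126, 1.267, -1.132]
ft_force: [0.4, -0.1, 0.1]
grip_width: 0.699
```

```bash
python3 go.py .43 .34 .16 6.3
```

```text
pos [ 0.5125 -0.0323  0.1127] grip 60.9 F [ 0.4 -0.1  0.1]
linear total /25mm: [ -1.83   -1.657 -15.171] rot/90: [ 0.0002 -0.002   0.0049]
```

>>> play_rows(targets=[{"claw": 0.3, "linear": [-0.4, -0.2, -0.6], "rotation": [0, -0.002, 0.005]}, {"claw": 0.3, "linear": [-0.4, -0.3, -1], "rotation": [0, 0, 0]}, {"claw": 0.3, "linear": [-0.4, -0.3, -1], "rotation": [0, 0, 0]}, {"claw": 0.3, "linear": [-0.4, -0.1, -1], "rotation": [0, 0, 0]}, {"claw": 0.3, "linear": [-0.1, 0, -1], "rotation": [0, 0, 0]}, {"claw": 0.3, "linear": [0, 0, -1], "rotation": [0, 0, 0]}, {"claw": 0.3, "linear": [0, 0, -1], "rotation": [0, 0, 0]}, {"claw": 0.3, "linear": [0, 0, -1], "rotation": [0, 0, 0]}, {"claw": 0.3, "linear": [0, 0, -1], "rotation": [0, 0, 0]}, {"claw": 0.3, "linear": [0, 0, -1], "rotation": [0, 0, 0]}])

```text
time: 23.28
position: [0.4688, 0.2068, 0.1685]
tool_rot: [1.142, 1.234, -1.127]
ft_force: [-0.3, 0.8, 0.2]
grip_width: 0.702
```

```bash
python3 go.py .45 .36 .15 6.3
```

```text
pos [0.4688 0.2068 0.1685] grip 61.1 F [-0.3  0.8  0.2]
linear total /25mm: [ 0.69  -0.173 -6.179] rot/90: [-0.0088  0.005  -0.0121]
```

>>> play_rows(targets=[{"claw": 0.3, "linear": [0, -0.1, -1], "rotation": [-0.009, 0.005, -0.012]}, {"claw": 0.3, "linear": [0.1, -0.1, -1], "rotation": [0, 0, 0]}, {"claw": 0.3, "linear": [0.1, -0.2, -1], "rotation": [0, 0, 0]}, {"claw": 0.3, "linear": [0.1, -0.2, -1], "rotation": [0, 0, 0]}, {"claw": 0.3, "linear": [0, -0.1, -0.6], "rotation": [0, 0, 0]}, {"claw": 0.3, "linear": [0, 0, -0.3], "rotation": [0, 0, 0]}, {"claw": 0.3, "linear": [0, 0, 0], "rotation": [0, 0, 0]}, {"claw": 0.3, "linear": [0, 0, 0], "rotation": [0, 0, 0]}])

```text
time: 23.95
position: [0.4337, 0.3389, 0.164]
tool_rot: [1.124, 1.266, -1.117]
ft_force: [-0.2, -0.8, -0.5]
grip_width: 0.7
```

```bash
python3 shot.py w14; python3 go.py .469 .371 .08 6.3;  python3 - <<'E'
from blob import *
b,B=load("w14")
p=proj(B,(.469,.371,.061));print(p)
for T in(75,150):
  Q,e=blob(b,p,34,T);print(Q,e,plane(B,Q,.061).round(4))
E
```

```text
[0.4337 0.3389 0.164 ] yaw y 6.9 tilt 0.26
pos [0.4338 0.3386 0.164 ] grip 60.7 F [ 0.6 -0.5 -0.2]
linear total /25mm: [ 3.365  1.546 -1.107] rot/90: [ 0.0062 -0.0027 -0.001 ]
[285.46962232 193.18651151]
[285.74851227 193.16802979] [26.2 31.4] [0.469  0.3708 0.061 ]
[285.42598724 191.6453476 ] [22.2 26.1] [0.4702 0.3711 0.061 ]
```

View pics/w14.png

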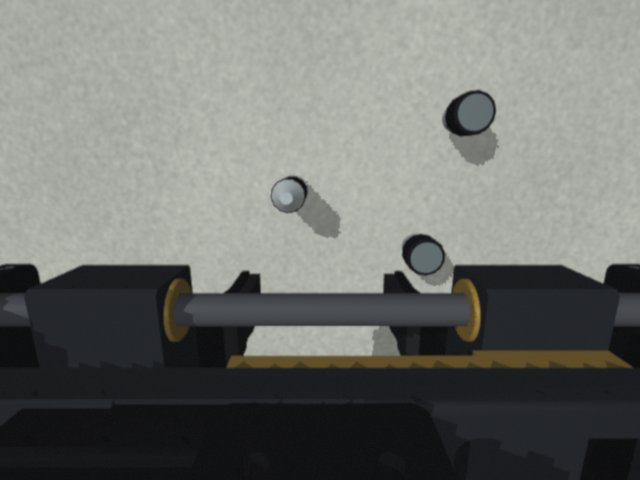

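>>> play_rows(targets=[{"claw": 0.3, "linear": [0, 0.5, -0.35], "rotation": [0.006, -0.003, -0.001]}, {"claw": 0.3, "linear": [0.2, 0.6, -0.4], "rotation": [0, 0, 0]}, {"claw": 0.3, "linear": [0.5, 0.35, -0.25], "rotation": [0, 0, 0]}, {"claw": 0.3, "linear": [0.6, 0.1, -0.1], "rotation": [0, 0, 0]}, {"claw": 0.3, "linear": [0.5, 0, 0], "rotation": [0, 0, 0]}, {"claw": 0.3, "linear": [0.3, 0, 0], "rotation": [0, 0, 0]}, {"claw": 0.3, "linear": [0, 0, 0], "rotation": [0, 0, 0]}, {"claw": 0.3, "linear": [0, 0, 0], "rotation": [0, 0, 0]}])

```text
time: 24.67
position: [0.4759, 0.3584, 0.1075]
tool_rot: [1.133, 1.244, -1.143]
ft_force: [-0.8, 0.6, 0.1]
grip_width: 0.7
```

```bash
python3 shot.py w15; python3 go.py .469 .371 .026 6.3
```

```text
[0.4759 0.3584 0.1075] yaw y 5.41 tilt 0.6
pos [0.4758 0.3582 0.1075] grip 61.0 F [-0.5  0.  -0.4]
linear total /25mm: [ 3.255 -0.227 -0.569] rot/90: [-0.01    0.0068 -0.0006]
```

>>> play_rows(targets=[{"claw": 0.3, "linear": [0, -0.15, -0.35], "rotation": [-0.01, 0.007, 0]}, {"claw": 0.3, "linear": [0, -0.08, -0.22], "rotation": [0, 0, 0]}, {"claw": 0.3, "linear": [0, 0, 0], "rotation": [0, 0, 0]}])

```text
time: 24.97
position: [0.4683, 0.3729, 0.1091]
tool_rot: [1.13, 1.259, -1.124]
ft_force: [-0.2, -0.3, 0.2]
grip_width: 0.699
```

```bash
python3 go.py .469 .371 .026 6.3
```

```text
pos [0.4683 0.3729 0.1091] grip 60.8 F [-0.2 -0.3  0.2]
linear total /25mm: [3.324 0.009 0.083] rot/90: [ 0.0005 -0.0012 -0.0021]
```

>>> play_rows(targets=[{"claw": 0.3, "linear": [0.3, 0, 0.08], "rotation": [0, -0.001, -0.002]}, {"claw": 0.3, "linear": [0.5, 0, 0], "rotation": [0, 0, 0]}, {"claw": 0.3, "linear": [0.6, 0, 0], "rotation": [0, 0, 0]}, {"claw": 0.3, "linear": [0.6, 0, 0], "rotation": [0, 0, 0]}, {"claw": 0.3, "linear": [0.5, 0, 0], "rotation": [0, 0, 0]}, {"claw": 0.3, "linear": [0.3, 0, 0], "rotation": [0, 0, 0]}, {"claw": 0.3, "linear": [0.1, 0, 0], "rotation": [0, 0, 0]}, {"claw": 0.3, "linear": [0, 0, 0], "rotation": [0, 0, 0]}])

```text
time: 25.63
position: [0.4682, 0.3718, 0.0306]
tool_rot: [1.127, 1.26, -1.124]
ft_force: [0.3, 1.7, 0.0]
grip_width: 0.7
```

```bash
python3 go.py .469 .371 .026 6.3
```

```text
pos [0.4682 0.3718 0.0306] grip 60.9 F [0.3 1.7 0. ]
linear total /25mm: [0.184 0.029 0.036] rot/90: [ 0.002  -0.0002 -0.001 ]
```

>>> play_rows(targets=[{"claw": 0.3, "linear": [0.2, 0.03, 0.04], "rotation": [0.002, 0, -0.001]}, {"claw": 0.9, "linear": [0, 0, 0], "rotation": [0, 0, 0]}, {"claw": 0.9, "linear": [0, 0, 0], "rotation": [0, 0, 0]}, {"claw": 0.9, "linear": [0, 0, 0], "rotation": [0, 0, 0]}, {"claw": 0.9, "linear": [0, 0, 0], "rotation": [0, 0, 0]}, {"claw": 0.9, "linear": [0, 0, 0], "rotation": [0, 0, 0]}, {"claw": 0.9, "linear": [0, 0, 0], "rotation": [0, 0, 0]}, {"claw": 0.9, "linear": [0, 0, 0], "rotation": [0, 0, 0]}, {"claw": 0.9, "linear": [0, 0, 0], "rotation": [0, 0, 0]}])

```text
time: 26.38
position: [0.471, 0.3719, 0.0278]
tool_rot: [1.132, 1.258, -1.124]
ft_force: [-0.8, 0.2, -1.0]
grip_width: 0.316
```

```bash
python3 go.py .6137 -.0216 .13 6.3
```

```text
pos [0.471  0.3719 0.0278] grip 27.5 F [-0.8  0.2 -1. ]
linear total /25mm: [-4.108  3.978 16.261] rot/90: [-0.0005 -0.0014 -0.0026]
```

>>> play_rows(targets=[{"claw": 0.9, "linear": [-0.5, 0, 0], "rotation": [0, -0.001, -0.003]}, {"claw": 0.9, "linear": [-1, 0, 0], "rotation": [0, 0, 0]}, {"claw": 0.9, "linear": [-1, 0, 0], "rotation": [0, 0, 0]}, {"claw": 0.9, "linear": [-1, 0.1, 0.4], "rotation": [0, 0, 0]}, {"claw": 0.9, "linear": [-0.8, 0.2, 0.8], "rotation": [0, 0, 0]}, {"claw": 0.9, "linear": [-0.3, 0.3, 1], "rotation": [0, 0, 0]}, {"claw": 0.9, "linear": [0, 0.3, 1], "rotation": [0, 0, 0]}, {"claw": 0.9, "linear": [0, 0.3, 1], "rotation": [0, 0, 0]}, {"claw": 0.9, "linear": [0, 0.3, 1], "rotation": [0, 0, 0]}, {"claw": 0.9, "linear": [0, 0.3, 1], "rotation": [0, 0, 0]}])

```text
time: 27.22
position: [0.5289, 0.2261, 0.1468]
tool_rot: [1.115, 1.272, -1.116]
ft_force: [0.3, 0.2, -1.3]
grip_width: 0.317
```

```bash
python3 go.py .6155 -.0216 .14 6.3
```

```text
pos [0.5289 0.2261 0.1468] grip 27.6 F [ 0.3  0.2 -1.3]
linear total /25mm: [ 0.229  2.176 10.268] rot/90: [ 0.0112 -0.0021  0.0028]
```

>>> play_rows(targets=[{"claw": 0.9, "linear": [0, 0.25, 1], "rotation": [0.011, -0.002, 0.003]}, {"claw": 0.9, "linear": [0, 0.25, 1], "rotation": [0, 0, 0]}, {"claw": 0.9, "linear": [0, 0.25, 1], "rotation": [0, 0, 0]}, {"claw": 0.9, "linear": [0, 0.25, 1], "rotation": [0, 0, 0]}, {"claw": 0.9, "linear": [0, 0.25, 1], "rotation": [0, 0, 0]}, {"claw": 0.9, "linear": [0, 0.25, 1], "rotation": [0, 0, 0]}, {"claw": 0.9, "linear": [0, 0.2, 1], "rotation": [0, 0, 0]}, {"claw": 0.9, "linear": [0, 0.1, 0.9], "rotation": [0, 0, 0]}, {"claw": 0.9, "linear": [0, 0, 0.5], "rotation": [0, 0, 0]}, {"claw": 0.9, "linear": [0, 0, 0.2], "rotation": [0, 0, 0]}])

```text
time: 28.05
position: [0.5998, 0.0004, 0.1454]
tool_rot: [1.13, 1.254, -1.135]
ft_force: [0.3, -0.3, -1.5]
grip_width: 0.316
```

```bash
python3 go.py .6155 -.0216 .14 6.3
```

```text
pos [5.998e-01 4.000e-04 1.454e-01] grip 27.5 F [ 0.3 -0.3 -1.5]
linear total /25mm: [0.217 0.534 0.938] rot/90: [-0.0043  0.002   0.0005]
```

>>> play_rows(targets=[{"claw": 0.9, "linear": [0, 0.3, 0.5], "rotation": [-0.004, 0.002, 0]}, {"claw": 0.9, "linear": [0, 0.2, 0.35], "rotation": [0, 0, 0]}, {"claw": 0.9, "linear": [0.3, 0, 0.1], "rotation": [0, 0, 0]}, {"claw": 0.9, "linear": [0.5, 0, 0], "rotation": [0, 0, 0]}, {"claw": 0.9, "linear": [0.6, 0, 0], "rotation": [0, 0, 0]}, {"claw": 0.9, "linear": [0.5, 0, 0], "rotation": [0, 0, 0]}, {"claw": 0.9, "linear": [0.3, 0, 0], "rotation": [0, 0, 0]}, {"claw": 0.9, "linear": [0, 0, 0], "rotation": [0, 0, 0]}, {"claw": 0.9, "linear": [0, 0, 0], "rotation": [0, 0, 0]}])

```text
time: 28.8
position: [0.6142, -0.0163, 0.0833]
tool_rot: [1.123, 1.269, -1.122]
ft_force: [-0.5, 0.3, -0.3]
grip_width: 0.317
```

```bash
python3 go.py .6155 -.0216 .032 6.3
```

```text
pos [ 0.6142 -0.0163  0.0833] grip 27.6 F [-0.5  0.3 -0.3]
linear total /25mm: [2.049 0.033 0.228] rot/90: [ 0.0055 -0.0033  0.0023]
```

>>> play_rows(targets=[{"claw": 0.9, "linear": [0.2, 0.03, 0.22], "rotation": [0.005, -0.003, 0.002]}, {"claw": 0.9, "linear": [0.4, 0, 0], "rotation": [0, 0, 0]}, {"claw": 0.9, "linear": [0.5, 0, 0], "rotation": [0, 0, 0]}, {"claw": 0.9, "linear": [0.3, 0, 0], "rotation": [0, 0, 0]}, {"claw": 0.9, "linear": [0.2, 0, 0], "rotation": [0, 0, 0]}, {"claw": 0.9, "linear": [0, 0, 0], "rotation": [0, 0, 0]}, {"claw": 0.9, "linear": [0, 0, 0], "rotation": [0, 0, 0]}])

```text
time: 29.38
position: [0.6163, -0.0214, 0.0398]
tool_rot: [1.128, 1.258, -1.126]
ft_force: [-0.4, -0.8, -1.1]
grip_width: 0.321
```

```bash
python3 go.py .6155 -.0216 .032 6.3
```

```text
pos [ 0.6163 -0.0214  0.0398] grip 27.9 F [-0.4 -0.8 -1.1]
linear total /25mm: [ 0.314 -0.034  0.006] rot/90: [ 0.0006  0.0001 -0.0009]
```

>>> play_rows(targets=[{"claw": 0.9, "linear": [0.2, -0.03, 0], "rotation": [0, 0, -0.001]}, {"claw": 0.9, "linear": [0.1, 0, 0], "rotation": [0, 0, 0]}, {"claw": 0.9, "linear": [0, 0, 0], "rotation": [0, 0, 0]}])

```text
time: 29.63
position: [0.6161, -0.0215, 0.0322]
tool_rot: [1.127, 1.259, -1.127]
ft_force: [-0.8, -0.0, -1.4]
grip_width: 0.318
```

```bash
python3 go.py .6155 -.0216 .032 6.3
```

```text
pos [ 0.6161 -0.0215  0.0322] grip 27.7 F [-0.8 -0.  -1.4]
linear total /25mm: [ 0.01  -0.023  0.003] rot/90: [ 0.0005  0.0002 -0.0005]
```

>>> play_rows(targets=[{"claw": 0.9, "linear": [0.1, 0, 0], "rotation": [0, 0, 0]}, {"claw": 0.9, "linear": [0, 0, 0], "rotation": [0, 0, 0]}])

```text
time: 29.8
position: [0.6174, -0.0222, 0.0317]
tool_rot: [1.128, 1.255, -1.126]
ft_force: [0.6, 0.1, -2.2]
grip_width: 0.319
```

>>> play_rows(targets=[{"claw": 0.9, "linear": [0.12, -0.05, 0], "rotation": [0, 0, -0.001]}, {"claw": 0.9, "linear": [0.06, 0, 0], "rotation": [0, 0, 0]}])

```text
time: 29.97
position: [0.6183, -0.0222, 0.0308]
tool_rot: [1.128, 1.253, -1.125]
ft_force: [-4.3, -0.6, 8.9]
grip_width: 0.318
```

Contact (8.9 N). Release, rise, and back off.

>>> play_rows(targets=[{"claw": 0.9, "linear": [-0.03, -0.05, 0], "rotation": [0, 0, 0]}, {"claw": 0.45, "linear": [0, 0, 0], "rotation": [0, 0, 0]}, {"claw": 0.45, "linear": [0, 0, 0], "rotation": [0, 0, 0]}, {"claw": 0.4, "linear": [0, 0, 0], "rotation": [0, 0, 0]}, {"claw": 0.3, "linear": [0, 0, 0], "rotation": [0, 0, 0]}, {"claw": 0.3, "linear": [-0.3, 0, 0], "rotation": [0, 0, 0]}, {"claw": 0.3, "linear": [-0.6, 0, 0], "rotation": [0, 0, 0]}, {"claw": 0.3, "linear": [-1, 0, 0], "rotation": [0, 0, 0]}, {"claw": 0.3, "linear": [-1, 0, 0], "rotation": [0, 0, 0]}, {"claw": 0.3, "linear": [-1, 0, 0], "rotation": [0, 0, 0]}])

```text
time: 30.8
position: [0.6119, -0.0217, 0.1271]
tool_rot: [1.124, 1.264, -1.131]
ft_force: [0.0, -0.7, -0.4]
grip_width: 0.696
```

>>> play_rows(targets=[{"claw": 0.3, "linear": [-0.8, -0.5, 0], "rotation": [0, 0, 0]}, {"claw": 0.3, "linear": [-0.8, -0.8, 0], "rotation": [0, 0, 0]}, {"claw": 0.3, "linear": [-0.8, -0.8, 0], "rotation": [0, 0, 0]}, {"claw": 0.3, "linear": [-0.4, -0.8, 0], "rotation": [0, 0, 0]}, {"claw": 0.3, "linear": [0, -0.8, 0], "rotation": [0, 0, 0]}, {"claw": 0.3, "linear": [0, -0.8, 0], "rotation": [0, 0, 0]}, {"claw": 0.3, "linear": [0, -0.8, 0], "rotation": [0, 0, 0]}, {"claw": 0.3, "linear": [0, -0.5, 0], "rotation": [0, 0, 0]}, {"claw": 0.3, "linear": [0, 0, 0], "rotation": [0, 0, 0]}, {"claw": 0.3, "linear": [0, 0, 0], "rotation": [0, 0, 0]}])

```text
time: 31.63
position: [0.4674, -0.0359, 0.2122]
tool_rot: [1.127, 1.248, -1.118]
ft_force: [-0.1, -0.3, 0.7]
grip_width: 0.702
```

```bash
python3 shot.py w16
```

```text
[ 0.4674 -0.0359  0.2122] yaw y 6.55 tilt 0.79
```

View pics/w16.png

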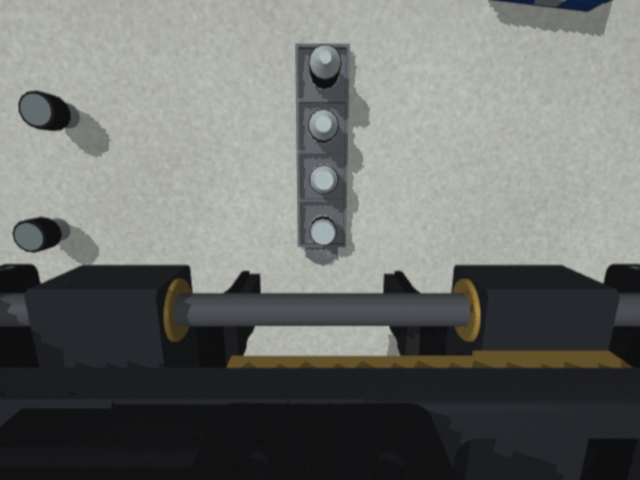

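```bash
python3 - <<'E'
from blob import *
from tray import tray
b,B=load("w16");g=cv2.GaussianBlur(b,(3,3),0).max(2).astype(int)
L=[(270+np.argmax(g[r,270:320]<140)-.5,r) for r in range(55,240,4)]
P=np.array([plane(B,p,.012)[:2] for p in L],np.float32);v=cv2.fitLine(P,cv2.DIST_HUBER,0,.01,.01).ravel().astype(float)
u=v[:2]*np.sign(v[0]);n=np.array([u[1],-u[0]]);print("yaw",np.degrees(np.arctan2(u[1],u[0])))
col=g[30:60,303:312].mean(1);e=30+np.argmin(np.diff(col))+.5;far=(plane(B,(307,e),.012)[:2]-v[2:])@u;print("far row",e)
c=v[2:]+u*(far-.0995)+n*.026;print("centre",c)
for k,p,h,x in[("36",(322,231),.038,.0735),("46",(323,180),.046,.0245),("56",(323,124),.055,-.0245),("66",(323,65),.063,-.0735)]:
    Q,el=blob(b,p,22,150);X=plane(B,Q,h)[:2]-c;print(k,Q.round(1),el,"off mm",((-X@u-x)*1e3).round(1),(X@n*1e3).round(1))
# bystanders: before/after difference in top view
a=cv2.imread("pics/top0.png");t=get_image("top");d=cv2.absdiff(a,t).max(2)
for nm,(x,y) in dict(eyeA=(216,229),eyeB=(210,278),bottle=(221,142),dish=(468,191),box=(396,152)).items(): print(nm,(d[y-20:y+20,x-24:x+24]>25).sum())
E
```

```text
yaw 6.292315554282836
far row 43.5
centre [ 0.539764 -0.029308]
36 [322.4 232. ] [21.8 23.2] off mm 3.5 0.7
46 [322.3 177.6] [20.9 23.3] off mm -0.7 0.4
56 [320.9 120.9] [20.8 21.1] off mm -0.9 -1.2
66 [320.8  56.7] [17.9 23.4] off mm -1.0 -1.5
eyeA 0
eyeB 0
bottle 0
dish 0
box 0
```

>>> play_rows(targets=[{"claw": 0.3, "linear": [0, 0, 0], "rotation": [0, 0, 0]}, {"claw": 0.3, "linear": [0, 0, 0], "rotation": [0, 0, 0]}])

```text
time: 31.9
position: [0.4692, -0.035, 0.212]
tool_rot: [1.127, 1.25, -1.115]
ft_force: [0.1, 0.4, 0.0]
grip_width: 0.698
```

```bash
python3 -c "
from bench import *;print(close_job())"
```

```text
the job is handed in; nothing more can be done
None
```

All four objectives are standing in the grey tray, shortest (36 mm) next to the finger tab and longest (66 mm) at the far end, and the job is handed in at about 32 s. Each one was lowered until the wrist force showed floor contact: about 5 N for the 36 and 56, 9 N for the 66, and 18 N for the 46. They were then released and the arm moved clear.

**Final checks:** In the last wrist picture all four look upright. Their feet were estimated within about 4 mm of their cell centres; the 36 is furthest off, 3.5 mm along the tray. A before-and-after comparison in the top view shows no change around the eyepieces, bottle, box or dish. The tray had not moved when re-measured partway; the final measurement agrees within about 1 mm.

**What disagreed or went less cleanly:**
- **Tray position:** the first rough top-view estimate was about 6 mm off the wrist camera's, so I used the wrist camera's, which later pictures confirmed.
- **Objective heights:** the first two-view heights came out 3–5 mm low, but the order of lengths was clear.
- **First grasp:** the fingers finished closing on the 36 only as the lift began, so I checked the grip before carrying it.
- **46 over its cell:** the arm drifted about 10 mm sideways on the way down, and I corrected it before the foot entered the cell.

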